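# Find the heavy side of a loaded roller drum

## Robot

A 6-joint arm with a two-finger parallel gripper is mounted at the origin on a cart in front of the work surface, level with it; the furniture and walls round the work are solid. World frame = base frame: x ahead of the robot, y to its left, z up, the work surface at z = 0. Lengths are in m, angles in rad, forces in N, time in s.
With the tool pointing down it reaches from about 0.35 to 0.875 m from the base axis. Payload 4.2 kg.
Tool frame: the origin (TCP) lies on the centre line of the jaws, within the pads' length; the fingertips stand 8 mm ahead of it and the grasp point (between the pads) lies 11 mm behind it; z points along the fingers, y is the line along which they close (so a half turn about z gives the same grasp; the last joint's range is limited). The gripper opens to 85 mm and grips with 20 to 120 N. Pads are 22 mm wide; open, the fingers measure 114 mm over their backs; the gripper's body (76 mm by 85 mm) begins 54 mm behind the grasp point. The pads swing forward as they close: fully open they stand 13 mm farther back than shut.
Start: joints at [-0.992, 0.385, 0.008, 0, -1.194, -0.259], TCP at [0.197, -0.593, 0.239] pointing down, gripper open.
Joint ranges: [-3.14, 3.14], [-1.21, 2.06], [-1.07, 1.41], [-3.16, 2.05], [-2.99, -0.16], [-3.1, 3.1]. Speed limits (rad/s): [2.79, 2.79, 3.14, 3.14, 3.14, 3.14].

## Interface

Orientations are given as a unit quaternion [w, x, y, z].
In Python, from station import robot gives the robot as it stands.
- The arm moves only by the tool apply_moves, never from a script. Its arguments are lists of equal length, an entry for each row: "turn": the turn, a rotation vector about the tool's x, y, z as a fraction of full scale, a list of three; "travel": the shift along the tool's x, y, z as a fraction of full scale, a list of three; "hand": the opening, from 0 (shut) to 1 (fully open). In form: {"turn": [[rx, ry, rz], ...], "travel": [[tx, ty, tz], ...], "hand": [hand, ...]}. A call has exactly 10 rows; each row shifts and turns the commanded pose from where the row before left it, along the tool's axes as they then stand; what a row does not reach is not made up. Full scale, the value 1, is 20 mm for a shift and 0.08 rad for a turn. A row lasts 1/12 s, in which the tool goes at most 41.7 mm and 7.16 degrees, less where a joint would pass 70% of its speed; a pose out of reach is approached as far as the arm can. A call with a number of a shift or a turn outside -1 to 1 is refused whole. A call with a gripper value outside its range is refused whole. The fingers move at their own pace and stop on an object; "force" is the grip in N (left out, the last holds). Time passes only in rows, so rows that do not move let the fingers close, or fill a call up. It gives the time, the measured TCP pose, the force, the opening and the grip force at its end, in the units of the state.
- robot.observe(): the state, without advancing time (a new reading comes with each control period).
- robot.get_image(name): name is "scene" or "top"; returns a dict with "pixels" (420x560x3 uint8, red, green, blue), "intrinsics" (3x3 intrinsics, pixels), "origin" and "attitude" of the camera in the world. Camera axes: x right, y down, z forward; pixel columns grow to the right and rows downward; lengths in m; the calibration is good to about 2 mm. A picture is of the moment at which its call begins. There is no depth.
- robot.job_done(): hands the job in; it is judged then, once.
Trained networks look in a picture, given as the dict that the camera call returned (one of the last four; its "shot" number tells which), for a name from the list of things; names that differ only in an ending like _2 or _b are one class to them, and where a whole thing is asked for, a point or a joint stands for the part that bears it (a point fixed in the world has none). Each returns a list of dicts, best first, with "conf" (0 to 1); they miss things now and then, are a little off and sometimes report something else, mostly with a low value. They report only what shows in the picture. A call takes as long as a camera call.
- robot.regions_of(target, picture): "pixels" (420x560 bool, what is visible of it) and "centre" ([column, row] in pixels, amid what is visible of it).
The state is a dict: "time_s": time; "q": joint angles; "dq": joint speeds; "joint_torque": joint torques, N m; "tcp_pos": TCP position; "orientation": TCP orientation; "contact_force": force on the tool from outside, world axes, zero at the start; "torque": the same for the moment, N m; "gripper_width": finger opening in m; "finger_force": force on a finger pad.
Only numpy, scipy, OpenCV 4.12 (cv2) and the standard library are available. Lean on these libraries where they do the work, as an engineer would, in place of code of your own. Each camera call takes 0.05 s, during which the arm holds its last target. There are 200 camera calls.

## Task

One of the eight flip-cap tubes in the tilted roller drum still has its cap standing open: press it fully shut before the drum is turned, so that nothing falls out. Then grip the knob at the drum's centre, turn the drum with it to feel which side of the drum is heavy, and bring that side to the lowest point, to within half a tube spacing, so that a balance weight can be clipped on opposite. Finish still gripping the knob with the drum at rest like that, and do not disturb the loose things on the bench.

Things in the scene. Friction and masses are not known exactly. Their poses are not given: they have to be found in the camera images.
- rotator: Bench-top roller drum (tube rotator): white base 205 x 180 mm, 34 mm high, fixed to the bench, with two grey cheeks and a tilted motor head that carries the drum. Origin: centre of its underside; x points to its back (away from the robot at yaw 0), y to its left, z up. Place and yaw (up to 0.25 rad either way) vary.
- axle (a point): Fixed point on the turning axis, at the centre of the drum's back face, 125 mm above the base's underside; axes as rotator. The drum leans back and faces the operator: its outward axis, 55 deg above level, is (-0.574, 0, 0.819) in these axes (a tool in line with it is tilted 35 deg from straight down). From the axis the drum's lowest point lies along (-0.819, 0, -0.574).
- drum_face (a point): Centre of the front face of the grey drum, 36 mm out from axle, turning with the drum; z is the outward axis, x points to the open tube. Drum 184 mm in diameter, 36 mm thick; eight white tubes 45 deg apart on a circle of 70 mm radius, parallel to the axis. The tubes' unseen contents are uneven, so one side is heavy, like a lump of 0.36 to 0.50 kg 55 mm off the axis.
- drum (a joint): Drum angle, rad, counter-clockwise positive facing it; 0 with the open tube uppermost; starts within +-0.5; no end stops. The drive drags with about 0.21 N m, the weight adds or takes up to 0.11 to 0.16 N m: it stays where left, turns harder while the heavy side rises and easier while it falls, most so when that is level with the axis. The heavy side starts 45 deg or more from lowest.
- knob (a point): Round black ribbed knob at the drum's centre, fixed to the drum: 40 mm in diameter, 36 mm long, on a 28 mm steel stem. Origin: centre of its outer face, 112 mm out from axle on the axis; z is the outward axis, x points to the open tube. Below its outer face (along -z) the tops of the shut caps lie at 41 mm, the drum's face at 76 mm. It can be gripped across in any direction.
- open_tube (a point): Centre of the mouth of the tube whose cap stands open, on the drum, 70 mm from the axis and 30.5 mm above the drum's face (45.5 mm below the knob's outer face); z points out of the tube along the axis, x away from the axis. The tube is 17 mm in diameter.
- cap (a joint): Opening of that tube's flip cap, rad: 0 shut, starts at 0.9 to 1.3. White disc 20 mm wide, 4.5 mm thick, with a lip; hinge 11.5 mm outward (away from the axis) of the tube's centre. Open, it stands up to 27 mm above the mouth, leaning over it, and stays (friction 0.03 N m). Push it over from its outer side, then down; pressed on its upright edge it jams. Shut, its top is 4.5 mm above the mouth.
- timer: White kitchen-type timer, 62 x 62 x 16 mm, loose on the bench; bystander. Origin: centre of its underside.
- pen_1: Marker pen 135 mm long, 17 mm thick, loose on the bench; bystander. Origin: centre of its underside.
- septa_tin: Small round tin, 46 mm in diameter, 19 mm high, loose on the bench; bystander. Origin: centre of its underside.
- tweezers: Steel tweezers, 126 mm long, loose on the bench; bystander. Origin: centre of its underside.

How it is judged:
On the way, in this order (a step that is already met when the one before it is completed fails the run):
1. the open flip cap is pressed fully shut (value of joint cap below 0.12 rad), for 0.2 s.
2. the drum is turned by its gripped knob (distance of open_tube from where it was at the start of the episode above 0.02 m and contact force between the fingers and knob_rim above 2 N), for 0.1 s.
At the end, for the whole second after the job is handed in: The drum's heavy side is at its lowest point, within 22.5 deg (half a tube spacing), the flip cap is shut (under 0.12 rad), the drum is at rest and the fingers still grip the knob (over 3 N) (z of heavy_side in the frame of axle below -0.0144 m and value of joint cap below 0.12 rad and velocity of joint drum between -0.05 and 0.05 rad/s and contact force between the fingers and knob_rim above 3 N); the arm keeps its last pose, push and grip.
It fails at once if the drum is turned (more than about 20 deg) while the cap is open (value of joint cap above 0.25 rad and distance of open_tube from where it was at the start of the episode above 0.025 m).
It fails at once if a loose thing on the bench is disturbed (moved over 30 mm) (distance of any of timer, pen_1, septa_tin, tweezers from where it was at the start of the episode above 0.03 m).
It also fails if it takes over 72 s, if anything falls off the work surface, if the arm or the gripper's body presses on something with over 40 N, if the wrist force passes 120 N, or if a joint passes its speed limit or range.

## Working session

There is one attempt and no reset: what is moved stays moved. The work goes in short steps, Python scripts to look and compute and a tool call to move; the robot and the scene stay as the last step left them, time stands still between calls to the robot, and variables do not carry over. Pictures are saved under pics/ and viewed, at most 10 in all, crops included, and the job is handed in when it is done.

Besides the shell and the picture viewer there is one more tool, called by a JSON object that holds its "name" and its "arguments", one argument or row to a line. apply_moves: Moves the arm, as the interface text tells. Its arguments: {"type":"object","properties":{"turn":{"type":"array","items":{"type":"array","items":{"type":"number","minimum":-1,"maximum":1}}},"travel":{"type":"array","items":{"type":"array","items":{"type":"number","minimum":-1,"maximum":1}}},"hand":{"type":"array","items":{"type":"number"}},"force":{"type":"number"}},"required":["turn","travel","hand"]}

```bash
ls; mkdir -p pics; python3 - <<'E'
from station import robot
import cv2,numpy as np
print({k:np.round(v,3) for k,v in robot.observe().items()})
for n in ["scene","top"]:
    p=robot.get_image(n)
    cv2.imwrite(f"pics/{n}0.png",p["pixels"][:,:,::-1])
    print(n,p["intrinsics"],np.round(p["origin"],4),np.round(p["attitude"],4))
    for t in ["rotator","knob","open_tube","drum_face","cap","timer","pen_1","septa_tin","tweezers"]:
        for r in robot.regions_of(t,p)[:2]: print(t,round(r["conf"],2),np.round(r["centre"],1),r["pixels"].sum())
E
```

```text
pics
{'time_s': np.float64(0.0), 'q': array([-0.992,  0.386,  0.007, -0.   , -1.194, -0.259]), 'dq': array([-0.   , -0.   ,  0.001, -0.   ,  0.001, -0.   ]), 'joint_torque': array([ 0.0000e+00, -3.9229e+01,  1.8840e+01,  4.1860e+00, -5.0000e-03,
        0.0000e+00]), 'tcp_pos': array([ 0.196, -0.593,  0.238]), 'orientation': array([-0.   , -0.159,  0.987,  0.001]), 'contact_force': array([-0.235, -0.165,  0.107]), 'torque': array([-0.011, -0.014,  0.032]), 'finger_force': np.float64(0.0), 'gripper_width': np.float64(0.086)}
scene [[503.861497     0.         287.1690789 ]
 [  0.         503.861497   215.49018656]
 [  0.           0.           1.        ]] [-0.3541  0.7399  0.8883] [ 0.2028 -0.3863  0.7902 -0.4304]
rotator 0.9 [251.5 234.8] 5814
knob 0.61 [247.7 214.6] 3567
open_tube 0.76 [247.9 215.9] 3535
open_tube 0.17 [247.  231.4] 5960
drum_face 0.7 [249.7 216.5] 3444
cap 0.64 [248.5 232.4] 5975
timer 0.51 [371.3 242.5] 319
pen_1 0.55 [203.3 336.1] 351
septa_tin 0.58 [385.7 222.4] 152
tweezers 0.59 [181.2 306.5] 193
top [[387.01903551   0.         283.38813097]
 [  0.         387.01903551 205.71775496]
 [  0.           0.           1.        ]] [4.2180e-01 6.0000e-04 1.3727e+00] [-0.0354  0.7097 -0.7032  0.0238]
rotator 0.88 [258.2 181.4] 3308
knob 0.66 [255.5 182.6] 2475
open_tube 0.9 [255.5 183.7] 2508
drum_face 0.6 [254.7 182.8] 2553
cap 0.65 [259.8 180.5] 2589
timer 0.72 [351.8 234.7] 319
pen_1 0.53 [179.4 240.2] 151
septa_tin 0.63 [388.3 226.2] 137
septa_tin 0.62 [259.6 181.4] 3180
tweezers 0.46 [179.7 239.5] 150
tweezers 0.39 [190.9 208.1] 20
```

```bash
python3 - <<'E'
import cv2,numpy as np
a=cv2.imread("pics/scene0.png")[150:290,165:345]; b=cv2.imread("pics/top0.png")[120:250,175:335]
a=cv2.resize(a,None,fx=4,fy=4,interpolation=cv2.INTER_CUBIC); b=cv2.resize(b,None,fx=4,fy=4,interpolation=cv2.INTER_CUBIC)
cv2.imwrite("pics/sc.png",a); cv2.imwrite("pics/tc.png",b)
E
```

```text
(no output)
```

View pics/sc.png

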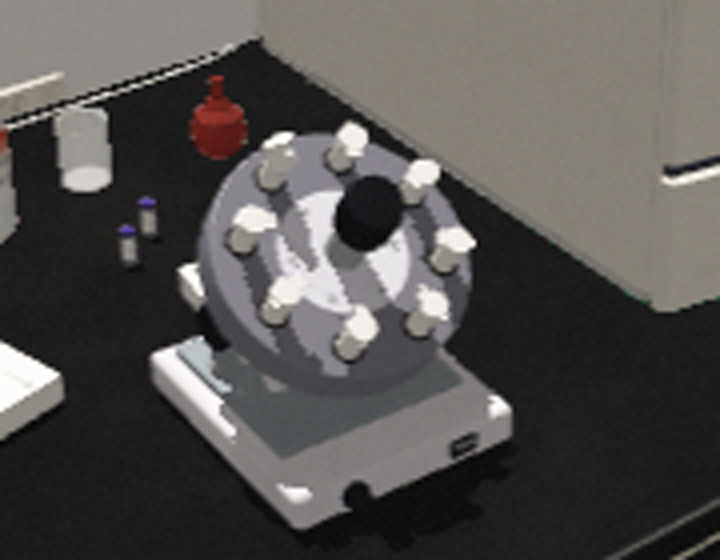

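View pics/tc.png

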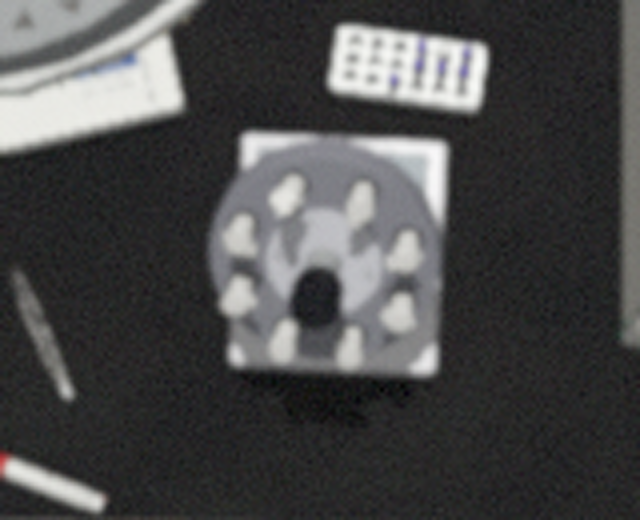

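View pics/top0.png

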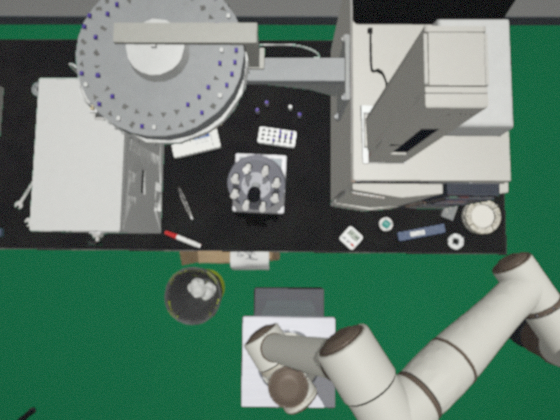

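```bash
cat > h.py <<'E'
import numpy as np, cv2
from scipy.spatial.transform import Rotation as R
from scipy.optimize import least_squares
def q2R(q): return R.from_quat(np.r_[q[1:],q[0]])
CAM={"scene":(np.array([[503.861497,0,287.169],[0,503.861497,215.490],[0,0,1]]),[-0.3541,0.7399,0.8883],[0.2028,-0.3863,0.7902,-0.4304]),
"top":(np.array([[387.019,0,283.388],[0,387.019,205.7178],[0,0,1]]),[.4218,.0006,1.3727],[-0.0354,0.7097,-0.7032,0.0238])}
def proj(P,c):
    K,o,q=CAM[c]; p=q2R(q).inv().apply(np.atleast_2d(P)-o)@K.T
    return p[:,:2]/p[:,2:]
OUT=np.array([-.5736,0,.8192]);UP=np.array([.8192,0,.5736]);LEFT=np.cross(OUT,UP) # ccw facing it
def model(x,y,yaw): # frame fn rotator->world
    r=R.from_euler('z',yaw); return lambda p: r.apply(np.atleast_2d(p))+[x,y,0]
AX=np.array([0,0,.125])
def drumpt(r,ang,out): # ccw angle from uppermost
    return AX+out*OUT+r*(np.cos(ang)*UP+np.sin(ang)*LEFT)
E
cat > fit.py <<'E'
from h import *
print(LEFT)
t=np.array([(362,190),(408,242),(402,303),(350,342),(287,335),(238,292),(241,228)],float)
s=np.array([(351,132),(423,168),(455,242),(432,300),(358,322),(285,290),(253,222)],float)
cr=lambda a,o:(np.array(a,float)+.5)/4-.5+o
T=cr(t,[175,120]);S=cr(s,[165,150]);kt=cr([[316,297]],[175,120]);ks=cr([[370,213]],[165,150])
B=cr([(243,132),(449,140),(437,376),(228,370)],[175,120])
bm=np.array([(.1025,.09,.034),(.1025,-.09,.034),(-.1025,-.09,.034),(-.1025,.09,.034)])
def res(v,full=False):
    f=model(*v[:3])
    caps=f([drumpt(.070,v[3]-k*np.pi/4,.069) for k in range(1,8)])
    kn=f(drumpt(0,0,.096))
    o=[proj(caps,"top")-T,proj(caps,"scene")-S,proj(kn,"top")-kt,proj(kn,"scene")-ks,proj(f(bm),"top")-B]
    return o if full else np.concatenate(o).ravel()
r=least_squares(res,[.55,.05,0,.4],loss="soft_l1"); print(r.x,r.cost)
for a in res(r.x,True): print(np.round(a,1).tolist())
for c,o in (("top",[175,120]),("scene",[165,150])):
    f=model(*r.x[:3]); print(c,np.round(4*(proj(f([drumpt(.07,r.x[3],.0665)]),c)-o)), np.round(4*(proj(f([drumpt(.07,r.x[3]-np.pi/4,.0665)]),c)-o)))
E
python3 fit.py
```

```text
[ 0.         1.0001056 -0.       ]
[ 0.61687042  0.10679339 -0.03733355  0.33683625] 13.475148841508757
[[0.1, 2.4], [0.1, 1.8], [0.3, 1.7], [0.6, 1.2], [-0.4, 1.4], [0.3, 0.6], [-0.1, 1.3]]
[[-0.5, 0.7], [-0.6, 0.2], [-0.2, -1.3], [-0.4, 0.4], [0.4, 0.7], [-0.3, -0.1], [-0.7, -1.1]]
[[0.8, -2.1]]
[[-0.9, -1.0]]
[[0.3, -0.7], [-0.1, -0.5], [0.2, -1.3], [0.7, -2.2]]
top [[291. 190.]] [[361. 197.]]
scene [[276. 154.]] [[346. 135.]]
```

```bash
cat > fit2.py <<'E'
from h import *
im={c:cv2.cvtColor(cv2.imread(f"pics/{c}0.png"),cv2.COLOR_BGR2GRAY) for c in CAM}
im={c:cv2.resize(g,None,fx=4,fy=4,interpolation=cv2.INTER_CUBIC) for c,g in im.items()}
a=np.linspace(0,2*np.pi,24,endpoint=False)
def cyl(r,o1,o2,rc=0,ac=0):
    return np.array([drumpt(rc,ac,o)+r*(np.cos(t)*UP+np.sin(t)*LEFT) for o in(o1,o2) for t in a])
def hull(P,c): return cv2.convexHull(((proj(P,c)+.5)*4-.5).astype(np.float32))[:,0]
def cen(h):
    m=cv2.moments(h); return np.array([m["m10"],m["m01"]])/m["m00"]
def tube(f,ang,c): return hull(f(np.vstack([cyl(.0085,.040,.0665,.07,ang),cyl(.010,.0665,.071,.07,ang)])),c)
def knob(f,c): return hull(f(cyl(.020,.076,.112)),c)
def blobs(v):
    f=model(*v[:3]); out={}
    for c in im:
        for k in range(0,9):
            h=knob(f,c) if k==8 else tube(f,v[3]-k*np.pi/4,c)
            m=np.zeros(im[c].shape,np.uint8); cv2.fillConvexPoly(m,h.astype(np.int32),1); m=cv2.dilate(m,np.ones((19,19)))
            b=((im[c]<45) if k==8 else (im[c]>165)).astype(np.uint8)*m
            n,l,s,ce=cv2.connectedComponentsWithStats(b)
            i=1+np.argmax(s[1:,4]); out[c,k]=(ce[i],s[i,4],cv2.contourArea(h))
    return out
v=np.array([.6169,.1068,-.0373,.3368])
for it in range(3):
    ob=blobs(v)
    def res(v):
        f=model(*v[:3]); return np.concatenate([(cen(knob(f,c) if k==8 else tube(f,v[3]-k*np.pi/4,c))-o[0])*(2 if k==8 else 1)/4 for (c,k),o in ob.items() if k])
    r=least_squares(res,v,loss="soft_l1",diff_step=1e-3,x_scale=[.01,.01,.05,.05]); v=r.x; print(v,r.cost)
for (c,k),o in ob.items():
    f=model(*v[:3]); print(c,k,np.round((cen(knob(f,c) if k==8 else tube(f,v[3]-k*np.pi/4,c))-o[0])/4,1),o[1:])
f=model(*v[:3]); tiles=[]
bx=np.array([(i*.1025,j*.09,z) for z in(0,.034) for i in(-1,1) for j in(-1,1)])
for c,(x,y) in (("scene",(165,150)),("top",(175,120))):
    g=cv2.cvtColor(im[c],cv2.COLOR_GRAY2BGR)
    for k in range(8): cv2.polylines(g,[tube(f,v[3]-k*np.pi/4,c).astype(int)],1,(0,0,255) if k==0 else (0,255,0))
    for h in (knob(f,c),hull(f(cyl(.092,0,.036)),c),hull(f(bx),c)): cv2.polylines(g,[h.astype(int)],1,(255,255,0))
    tiles.append(g[y*4:y*4+560,x*4+60:x*4+600 if c=="top" else x*4+600])
w=np.hstack(tiles); cv2.imwrite("pics/ov.png",cv2.resize(w,(800,int(w.shape[0]*800/w.shape[1]))))
E
python3 fit2.py
```

```text
[ 0.60974707  0.10542    -0.10288401  0.39228801] 19.009586944510005
[ 0.60938429  0.10529482 -0.1081046   0.39972041] 18.84826047875414
[ 0.6093763   0.10530379 -0.1079889   0.39970544] 18.847908965033543
scene 0 [0.3 6.7] (np.int32(264), 1204.8575680609792)
scene 1 [-0.7  1.7] (np.int32(760), 1180.6827764827758)
scene 2 [-0.   1.5] (np.int32(757), 1168.4713284745812)
scene 3 [0.2 2. ] (np.int32(744), 1175.4599654376507)
scene 4 [-0.3  2.6] (np.int32(801), 1195.7805185578763)
scene 5 [0.2 3.4] (np.int32(972), 1217.8234723322093)
scene 6 [-1.5  3.7] (np.int32(1232), 1229.979128235951)
scene 7 [-1.1  3.5] (np.int32(929), 1225.5679770912975)
scene 8 [0.1 0.7] (np.int32(3755), 4342.193255867809)
top 0 [1.4 0. ] (np.int32(949), 865.634888837114)
top 1 [ 1.3 -1. ] (np.int32(1094), 859.1737076789141)
top 2 [ 0.9 -0.1] (np.int32(952), 846.605196736753)
top 3 [ 1. -0.] (np.int32(859), 831.7215277813375)
top 4 [0.6 0. ] (np.int32(699), 822.2998254038393)
top 5 [ 1. -0.] (np.int32(797), 825.2519124168903)
top 6 [ 0.6 -0.2] (np.int32(827), 843.1781041994691)
top 7 [ 0.6 -0.3] (np.int32(901), 861.8117661718279)
top 8 [ 0.1 -0.7] (np.int32(1846), 3097.265546893701)
```

View pics/ov.png

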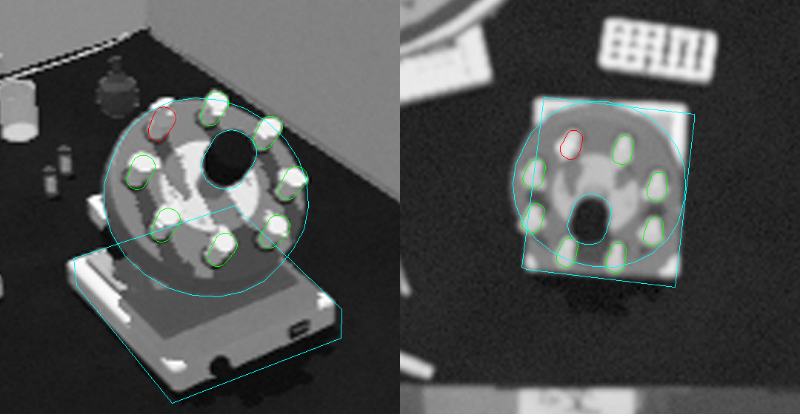

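```bash
cat > fit3.py <<'E'
exec(open("fit2.py").read().split("v=np.array")[0])
cr=lambda a,o:np.array(a,float)+4*np.array(o)
s=cr([(351,132),(423,168),(455,242),(432,300),(358,322),(285,290),(253,222)],[165,150])
bt=cr([(243,132),(449,140),(437,376),(228,370)],[175,120]); bm=np.array([(.1025,.09,.034),(.1025,-.09,.034),(-.1025,-.09,.034),(-.1025,.09,.034)])
bs=cr([(152,355),(300,530),(513,435)],[165,150]); bsm=np.array([(.1025,.09,.034),(-.1025,.09,0),(-.1025,-.09,0)])
P4=lambda P,c:(proj(P,c)+.5)*4-.5
v=np.array([.6169,.1068,-.0373,.3368,0,0,0,0])
def terms(v):
    f=model(*v[:3]); ot,os=4*v[4:6],4*v[6:8]; d={}
    for k in range(1,8): d["t",k]=(cen(tube(f,v[3]-k*np.pi/4,"top"))+ot-ob["top",k][0])/4
    for k in range(1,8): d["s",k]=(P4(f(drumpt(.07,v[3]-k*np.pi/4,.069)),"scene")[0]+os-s[k-1])/4
    d["kt"]=(cen(knob(f,"top"))+ot-ob["top",8][0])/4*2; d["ks"]=(cen(knob(f,"scene"))+os-ob["scene",8][0])/4*2
    for i in range(4): d["bt",i]=(P4(f(bm),"top")[i]+ot-bt[i])/4
    for i in range(3): d["bs",i]=(P4(f(bsm),"scene")[i]+os-bs[i])/4
    d["p"]=v[4:]/.5*1.5
    return d
for it in range(3):
    ob=blobs(v)
    r=least_squares(lambda v:np.concatenate(list(terms(v).values())),v,loss="soft_l1",diff_step=1e-3,x_scale=[.01,.01,.05,.05,1,1,1,1]); v=r.x
print(np.round(v,4),r.cost)
for k,x in terms(v).items(): print(k,np.round(x,1),end="; ")
E
python3 fit3.py
```

```text
[ 0.6108  0.109  -0.039   0.3326 -0.0552  0.2674 -0.0772 -0.8016] 15.106395309294516
('t', 1) [ 0.9 -1.1]; ('t', 2) [ 0.6 -0.4]; ('t', 3) [ 0.5 -0.4]; ('t', 4) [-0.1 -0.2]; ('t', 5) [ 0.3 -0.1]; ('t', 6) [-0.2 -0.2]; ('t', 7) [ 0.  -0.2]; ('s', 1) [0.2 1. ]; ('s', 2) [0.1 0.7]; ('s', 3) [ 0.5 -0.7]; ('s', 4) [0.1 1. ]; ('s', 5) [0.8 1.2]; ('s', 6) [0.1 0.4]; ('s', 7) [-0.2 -0.7]; kt [ 0.1 -1.6]; ks [-0.5 -0.5]; ('bt', 0) [-0.3  1.2]; ('bt', 1) [-0.7  1.5]; ('bt', 2) [-0.6  0.8]; ('bt', 3) [-0.1 -0.2]; ('bs', 0) [-0.7 -0.2]; ('bs', 1) [0.  3.7]; ('bs', 2) [1.3 2.9]; p [-0.2  0.8 -0.2 -2.4];
```

```bash
cat >> h.py <<'E'
from station import robot
POSE=[.610,.108,-.039]; ANG=.335
def RN(phi):
    y=-(np.cos(phi)*UP+np.sin(phi)*LEFT); z=-OUT; x=np.cross(y,z)
    return R.from_euler('z',POSE[2])*R.from_matrix(np.column_stack([x,y,z]))
def DP(r,ang,out): return model(*POSE)(drumpt(r,ang,out))[0]
def plan(tp,tR,n,p=None,q=None,show=True):
    if p is None: s=robot.observe(); p=s["tcp_pos"]; q=q2R(s["orientation"])
    w=(q.inv()*tR).as_rotvec()/n; rows=[]; P=np.array(p,float)
    for i in range(n):
        rows.append(q.inv().apply((tp-P)/(n-i))/.02); P=P+(tp-P)/(n-i); q=q*R.from_rotvec(w)
    if show:
        print("n",n,"turn/row",np.round(w/.08,2).tolist()); print(np.round(rows,2).tolist())
def state():
    s=robot.observe(); f=model(*POSE); r=R.from_euler('z',POSE[2])
    d=r.inv().apply(s["tcp_pos"]-np.array([POSE[0],POSE[1],0]))-AX
    out,u,l=d@OUT,d@UP,d@LEFT
    x=RN(0).inv()*q2R(s["orientation"])
    F=r.inv().apply(s["contact_force"]); M=r.inv().apply(s["torque"])
    print("t",round(s["time_s"],2),"tcp",np.round(s["tcp_pos"],4),"out/up/left mm",np.round(1e3*np.array([out,u,l]),1),"relrot",np.round(x.as_rotvec(),3),"q",np.round(s["q"],2),"F o/u/l",np.round([F@OUT,F@UP,F@LEFT],1),"M",np.round([M@OUT,M@UP,M@LEFT],3),"w",round(s["gripper_width"],4),"ff",round(float(s["finger_force"]),1))
    return s
E
python3 - <<'E'
from h import *
state()
print("pre",DP(.11,ANG,.085),"knob",DP(0,0,.112))
wp=np.array([.30,-.20,.36])
plan(wp,RN(0),20)
E
```

```text
t 1.0 tcp [ 0.1965 -0.5933  0.2393] out/up/left mm [ 315.  -250.5 -716.9] relrot [-0.533  0.37   1.172] q [-0.99  0.38  0.01 -0.   -1.19 -0.26] F o/u/l [-0.1 -0.  -0.4] M [-0.089 -0.004  0.023] w 0.0854 ff 0.0
pre [0.64772927 0.14272376 0.25422051] knob [0.54580565 0.11050485 0.2167504 ]
n 20 turn/row [0.33, -0.23, -0.73]
[[-0.55, 0.85, -0.3], [-0.61, 0.81, -0.31], [-0.66, 0.76, -0.32], [-0.71, 0.72, -0.33], [-0.76, 0.66, -0.33], [-0.8, 0.61, -0.34], [-0.84, 0.55, -0.34], [-0.88, 0.49, -0.34], [-0.91, 0.43, -0.33], [-0.94, 0.37, -0.32], [-0.97, 0.3, -0.32], [-0.99, 0.24, -0.3], [-1.0, 0.17, -0.29], [-1.02, 0.1, -0.28], [-1.03, 0.04, -0.26], [-1.03, -0.03, -0.24], [-1.03, -0.1, -0.22], [-1.03, -0.16, -0.2], [-1.02, -0.23, -0.17], [-1.01, -0.29, -0.15]]
```

{"name": "apply_moves", "arguments": {
  "turn": [
    [0.33, -0.23, -0.73],
    [0.33, -0.23, -0.73],
    [0.33, -0.23, -0.73],
    [0.33, -0.23, -0.73],
    [0.33, -0.23, -0.73],
    [0.33, -0.23, -0.73],
    [0.33, -0.23, -0.73],
    [0.33, -0.23, -0.73],
    [0.33, -0.23, -0.73],
    [0.33, -0.23, -0.73]
  ],
  "travel": [
    [-0.55, 0.85, -0.3],
    [-0.61, 0.81, -0.31],
    [-0.66, 0.76, -0.32],
    [-0.71, 0.72, -0.33],
    [-0.76, 0.66, -0.33],
    [-0.8, 0.61, -0.34],
    [-0.84, 0.55, -0.34],
    [-0.88, 0.49, -0.34],
    [-0.91, 0.43, -0.33],
    [-0.94, 0.37, -0.32]
  ],
  "hand": [0, 0, 0, 0, 0, 0, 0, 0, 0, 0]
}}

```text
time_s: 1.83
tcp_pos: [0.2485, -0.3958, 0.3002]
orientation: [0.11, -0.435, 0.886, -0.114]
contact_force: [0.9, -0.1, 0.1]
gripper_width: -0.0001
finger_force: 0.0
```

{"name": "apply_moves", "arguments": {
  "turn": [
    [0.33, -0.23, -0.73],
    [0.33, -0.23, -0.73],
    [0.33, -0.23, -0.73],
    [0.33, -0.23, -0.73],
    [0.33, -0.23, -0.73],
    [0.33, -0.23, -0.73],
    [0.33, -0.23, -0.73],
    [0.33, -0.23, -0.73],
    [0.33, -0.23, -0.73],
    [0.33, -0.23, -0.73]
  ],
  "travel": [
    [-0.97, 0.3, -0.32],
    [-0.99, 0.24, -0.3],
    [-1, 0.17, -0.29],
    [-1, 0.1, -0.28],
    [-1, 0.04, -0.26],
    [-1, -0.03, -0.24],
    [-1, -0.1, -0.22],
    [-1, -0.16, -0.2],
    [-1, -0.23, -0.17],
    [-1, -0.29, -0.15]
  ],
  "hand": [0, 0, 0, 0, 0, 0, 0, 0, 0, 0]
}}

```text
time_s: 2.67
tcp_pos: [0.2999, -0.2031, 0.3609]
orientation: [0.208, -0.66, 0.689, -0.216]
contact_force: [0.4, 0.5, -0.7]
gripper_width: 0.0001
finger_force: 0.0
```

```bash
python3 - <<'E'
from h import *
s=state()
wp=np.array([.42,.11,.40]); plan(wp,RN(ANG),20)
E
```

```text
t 2.67 tcp [ 0.2999 -0.2031  0.3609] out/up/left mm [ 364.  -108.5 -323. ] relrot [-0.002 -0.001  0.003] q [-0.25 -0.43 -0.55 -0.16 -0.86  0.27] F o/u/l [-0.8 -0.1  0.5] M [-0.064  0.023  1.086] w 0.0001 ff 0.0
n 20 turn/row [0.0, 0.0, -0.21]
[[-0.79, -0.27, 0.07], [-0.79, -0.29, 0.07], [-0.78, -0.3, 0.07], [-0.78, -0.31, 0.07], [-0.77, -0.33, 0.07], [-0.77, -0.34, 0.07], [-0.76, -0.35, 0.07], [-0.76, -0.37, 0.07], [-0.75, -0.38, 0.07], [-0.74, -0.39, 0.07], [-0.74, -0.4, 0.07], [-0.73, -0.42, 0.07], [-0.72, -0.43, 0.07], [-0.72, -0.44, 0.07], [-0.71, -0.45, 0.07], [-0.7, -0.46, 0.07], [-0.69, -0.48, 0.07], [-0.68, -0.49, 0.07], [-0.68, -0.5, 0.07], [-0.67, -0.51, 0.07]]
```

{"name": "apply_moves", "arguments": {
  "turn": [
    [0, 0, -0.21],
    [0, 0, -0.21],
    [0, 0, -0.21],
    [0, 0, -0.21],
    [0, 0, -0.21],
    [0, 0, -0.21],
    [0, 0, -0.21],
    [0, 0, -0.21],
    [0, 0, -0.21],
    [0, 0, -0.21]
  ],
  "travel": [
    [-0.79, -0.27, 0.07],
    [-0.79, -0.29, 0.07],
    [-0.78, -0.3, 0.07],
    [-0.78, -0.31, 0.07],
    [-0.77, -0.33, 0.07],
    [-0.77, -0.34, 0.07],
    [-0.76, -0.35, 0.07],
    [-0.76, -0.37, 0.07],
    [-0.75, -0.38, 0.07],
    [-0.74, -0.39, 0.07]
  ],
  "hand": [0, 0, 0, 0, 0, 0, 0, 0, 0, 0]
}}

```text
time_s: 3.5
tcp_pos: [0.3598, -0.0469, 0.3808]
orientation: [-0.189, 0.716, -0.631, 0.231]
contact_force: [-0.1, -0.4, -0.6]
gripper_width: 0.0001
finger_force: 0.0
```

{"name": "apply_moves", "arguments": {
  "turn": [
    [0, 0, -0.21],
    [0, 0, -0.21],
    [0, 0, -0.21],
    [0, 0, -0.21],
    [0, 0, -0.21],
    [0, 0, -0.21],
    [0, 0, -0.21],
    [0, 0, -0.21],
    [0, 0, -0.21],
    [0, 0, -0.21]
  ],
  "travel": [
    [-0.74, -0.4, 0.07],
    [-0.73, -0.42, 0.07],
    [-0.72, -0.43, 0.07],
    [-0.72, -0.44, 0.07],
    [-0.71, -0.45, 0.07],
    [-0.7, -0.46, 0.07],
    [-0.69, -0.48, 0.07],
    [-0.68, -0.49, 0.07],
    [-0.68, -0.5, 0.07],
    [-0.67, -0.51, 0.07]
  ],
  "hand": [0, 0, 0, 0, 0, 0, 0, 0, 0, 0]
}}

```text
time_s: 4.33
tcp_pos: [0.4203, 0.1099, 0.401]
orientation: [-0.169, 0.766, -0.569, 0.246]
contact_force: [-0.4, -0.1, 0.6]
gripper_width: -0.0002
finger_force: 0.0
```

```bash
python3 - <<'E'
from h import *
s=state()
# tip height over mouth 45mm first, at r=.115 ; tip = tcp - 8mm out
print("A over");plan(DP(.115,ANG,.0665+.045+.008),RN(ANG),14)
E
```

```text
t 4.33 tcp [0.4203 0.1099 0.401 ] out/up/left mm [334.8   3.   -5.5] relrot [-0.004 -0.001 -0.332] q [ 0.91 -0.32 -0.67  0.61 -0.94 -0.92] F o/u/l [ 0.7  0.  -0.1] M [-0.033 -0.031  1.13 ] w -0.0002 ff 0.0
A over
n 14 turn/row [0.0, 0.0, -0.0]
[[-0.02, -0.41, 0.77], [-0.02, -0.41, 0.77], [-0.02, -0.41, 0.77], [-0.02, -0.41, 0.77], [-0.02, -0.41, 0.77], [-0.02, -0.41, 0.77], [-0.02, -0.41, 0.77], [-0.02, -0.41, 0.77], [-0.02, -0.41, 0.77], [-0.02, -0.41, 0.77], [-0.02, -0.41, 0.77], [-0.02, -0.41, 0.77], [-0.02, -0.41, 0.77], [-0.02, -0.41, 0.77]]
```

{"name": "apply_moves", "arguments": {
  "turn": [
    [0, 0, 0],
    [0, 0, 0],
    [0, 0, 0],
    [0, 0, 0],
    [0, 0, 0],
    [0, 0, 0],
    [0, 0, 0],
    [0, 0, 0],
    [0, 0, 0],
    [0, 0, 0]
  ],
  "travel": [
    [-0.03, -0.57, 1],
    [-0.03, -0.57, 1],
    [-0.03, -0.57, 1],
    [-0.03, -0.57, 1],
    [-0.03, -0.57, 1],
    [-0.03, -0.57, 1],
    [-0.03, -0.57, 1],
    [-0.03, -0.57, 1],
    [-0.03, -0.57, 1],
    [-0.03, -0.57, 0.9]
  ],
  "hand": [0, 0, 0, 0, 0, 0, 0, 0, 0, 0]
}}

```text
time_s: 5.17
tcp_pos: [0.6226, 0.1439, 0.2969]
orientation: [-0.168, 0.766, -0.57, 0.246]
contact_force: [1.0, -0.2, 0.4]
gripper_width: -0.0002
finger_force: 0.0
```

```bash
cat > look.py <<'E'
from h import *
import sys
state()
tiles=[]
for c,(x,y) in (("scene",(180,140)),("top",(195,125))):
    p=robot.get_image(c)["pixels"][y:y+120,x:x+ (120 if c=="scene" else 100),::-1]
    tiles.append(cv2.resize(p,None,fx=3.6,fy=3.6,interpolation=cv2.INTER_CUBIC))
cv2.imwrite(sys.argv[1],np.hstack(tiles))
E
python3 look.py pics/a.png
```

```text
t 5.17 tcp [0.6226 0.1439 0.2969] out/up/left mm [134.4 107.8  36.4] relrot [-0.006 -0.    -0.332] q [ 0.56  0.13 -0.57  0.77 -0.48 -0.89] F o/u/l [-0.3  1.  -0.2] M [-0.005  0.005  1.106] w -0.0002 ff 0.0
```

View pics/a.png

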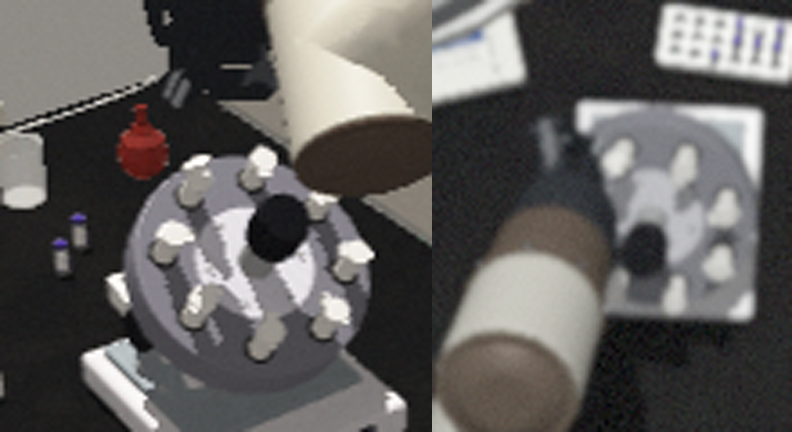

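```bash
python3 - <<'E'
from h import *
s=robot.observe(); z=q2R(s["orientation"]).apply([0,0,1])
tip=s["tcp_pos"]+.008*z
o={"scene":(180,140),"top":(195,125)}
for c in CAM:
    k=432 if c=="top" else 0
    print(c,(proj(np.array([tip,tip-.04*z,DP(.07,ANG,.0665),DP(.07,ANG,.071+.02)]),c)-o[c])*3.6+[k,0])
E
```

```text
scene [[177.59594873  96.83949874]
 [191.86922837  66.90424402]
 [198.42075455 178.8322834 ]
 [207.30113055 162.80870776]]
top [[593.50049436 144.23178194]
 [586.11922058 165.36681114]
 [620.16135395 161.12769955]
 [616.54532477 173.66494572]]
```

```bash
python3 - <<'E'
from h import *
a=cv2.imread("pics/a.png")
s=robot.observe();z=q2R(s["orientation"])
def ray(c,uv):
    K,o,q=CAM[c]; d=q2R(q).apply(np.linalg.inv(K)@[*uv,1]); return np.array(o),d/np.linalg.norm(d)
def tri(u1,u2):
    o1,d1=ray("scene",u1);o2,d2=ray("top",u2)
    A=np.column_stack([d1,-d2]); t=np.linalg.lstsq(A,o2-o1,rcond=None)[0]; p,q=o1+t[0]*d1,o2+t[1]*d2
    return (p+q)/2,np.linalg.norm(p-q)
p,g=tri((180+178/3.6,140+90/3.6),(195+(548-432)/3.6,125+145/3.6)); print(p,g,"tool frame",z.inv().apply(p-s["tcp_pos"]))
pa=robot.get_image("scene");pt=robot.get_image("top")
A=cv2.resize(pa["pixels"][150:190,205:255,::-1],None,fx=8,fy=8,interpolation=cv2.INTER_NEAREST)
B=cv2.resize(pt["pixels"][145:185,215:265,::-1],None,fx=8,fy=8,interpolation=cv2.INTER_NEAREST)
cv2.imwrite("pics/b.png",cv2.convertScaleAbs(np.hstack([A,B]),alpha=1.6,beta=20))
E
```

```text
[0.61423535 0.16578849 0.30990798] 0.026007338767267754 tool frame [-0.02023326 -0.00730458 -0.01754845]
```

View pics/b.png

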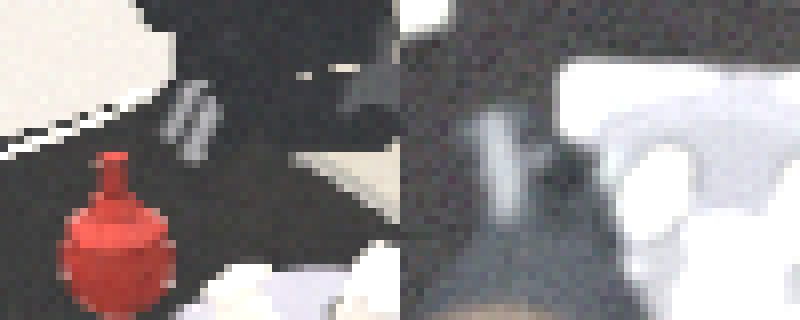

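{"name": "apply_moves", "arguments": {
  "turn": [
    [0, 0, 0],
    [0, 0, 0],
    [0, 0, 0],
    [0, 0, 0],
    [0, 0, 0],
    [0, 0, 0],
    [0, 0, 0],
    [0, 0, 0],
    [0, 0, 0],
    [0, 0, 0]
  ],
  "travel": [
    [0, 0, 0.4],
    [0, 0, 0.4],
    [0, 0, 0.4],
    [0, 0, 0.4],
    [0, 0, 0.4],
    [0, 0, 0.4],
    [0, 0.2, 0],
    [0, 0.2, 0],
    [0, 0.2, 0],
    [0, 0, 0]
  ],
  "hand": [0, 0, 0, 0, 0, 0, 0, 0, 0, 0]
}}

```text
time_s: 6.2
tcp_pos: [0.6379, 0.1384, 0.2522]
orientation: [-0.168, 0.766, -0.57, 0.246]
contact_force: [0.7, 0.0, -0.3]
gripper_width: 0.0001
finger_force: 0.0
```

```bash
python3 -c "
from h import *
state()"
```

```text
t 6.2 tcp [0.6379 0.1384 0.2522] out/up/left mm [88.9 94.9 31.5] relrot [-0.005 -0.001 -0.331] q [ 0.47  0.19 -0.65  1.01 -0.34 -1.08] F o/u/l [-0.6  0.4  0.1] M [ 0.003 -0.026  1.163] w 0.0001 ff 0.0
```

{"name": "apply_moves", "arguments": {
  "turn": [
    [0, 0, 0],
    [0, 0, 0],
    [0, 0, 0],
    [0, 0, 0],
    [0, 0, 0],
    [0, 0, 0],
    [0, 0, 0],
    [0, 0, 0],
    [0, 0, 0],
    [0, 0, 0]
  ],
  "travel": [
    [0, 0.2, 0],
    [0, 0.2, 0],
    [0, 0.2, 0],
    [0, 0.2, 0],
    [0, 0.2, 0],
    [0, 0.2, 0],
    [0, 0.2, 0],
    [0, 0.2, 0],
    [0, 0, 0],
    [0, 0, 0]
  ],
  "hand": [0, 0, 0, 0, 0, 0, 0, 0, 0, 0]
}}

```text
time_s: 7.03
tcp_pos: [0.6137, 0.1295, 0.2355]
orientation: [-0.169, 0.766, -0.569, 0.246]
contact_force: [-0.6, -0.5, 0.8]
gripper_width: -0.0001
finger_force: 0.6
```

```bash
python3 -c "
from h import *
state()"
```

```text
t 7.03 tcp [0.6137 0.1295 0.2355] out/up/left mm [88.9 65.7 21.6] relrot [-0.004 -0.001 -0.331] q [ 0.41  0.16 -0.76  1.23 -0.27 -1.26] F o/u/l [ 1.  -0.  -0.5] M [0.012 0.007 1.195] w -0.0001 ff 0.6
```

{"name": "apply_moves", "arguments": {
  "turn": [
    [0, 0, 0],
    [0, 0, 0],
    [0, 0, 0],
    [0, 0, 0],
    [0, 0, 0],
    [0, 0, 0],
    [0, 0, 0],
    [0, 0, 0],
    [0, 0, 0],
    [0, 0, 0]
  ],
  "travel": [
    [0, 0, 0.08],
    [0, 0, 0.08],
    [0, 0, 0.08],
    [0, 0, 0.08],
    [0, 0, 0.08],
    [0, 0, 0.08],
    [0, 0, 0],
    [0, 0, 0],
    [0, 0, 0],
    [0, 0, 0]
  ],
  "hand": [0, 0, 0, 0, 0, 0, 0, 0, 0, 0]
}}

```text
time_s: 7.87
tcp_pos: [0.6196, 0.1296, 0.2275]
orientation: [-0.169, 0.766, -0.569, 0.246]
contact_force: [-0.8, 0.7, 0.4]
gripper_width: -0.0001
finger_force: 0.0
```

```bash
python3 -c "
from h import *
state()"
```

```text
t 7.87 tcp [0.6196 0.1296 0.2275] out/up/left mm [78.9 65.9 21.9] relrot [-0.004 -0.001 -0.331] q [ 0.37  0.18 -0.77  1.32 -0.24 -1.33] F o/u/l [ 0.7 -0.4  0.7] M [0.02  0.018 1.153] w -0.0001 ff 0.0
```

{"name": "apply_moves", "arguments": {
  "turn": [
    [0, 0, 0],
    [0, 0, 0],
    [0, 0, 0],
    [0, 0, 0],
    [0, 0, 0],
    [0, 0, 0],
    [0, 0, 0],
    [0, 0, 0],
    [0, 0, 0],
    [0, 0, 0]
  ],
  "travel": [
    [0, 0, 0.05],
    [0, 0, 0.05],
    [0, 0, 0.05],
    [0, 0, 0.05],
    [0, 0, 0],
    [0, 0, 0],
    [0, 0, 0],
    [0, 0, 0],
    [0, 0, 0],
    [0, 0, 0]
  ],
  "hand": [0, 0, 0, 0, 0, 0, 0, 0, 0, 0]
}}

```text
time_s: 8.7
tcp_pos: [0.6204, 0.1295, 0.2266]
orientation: [-0.17, 0.766, -0.569, 0.247]
contact_force: [-19.5, -0.9, 14.3]
gripper_width: -0.0001
finger_force: 11.9
```

```bash
python3 look.py pics/c.png
```

```text
t 8.7 tcp [0.6204 0.1295 0.2266] out/up/left mm [77.8 66.1 21.9] relrot [-0.001 -0.002 -0.332] q [ 0.36  0.18 -0.77  1.36 -0.23 -1.36] F o/u/l [22.9 -7.7 -1.7] M [ 0.027 -0.497  3.409] w -0.0001 ff 11.9
```

View pics/c.png

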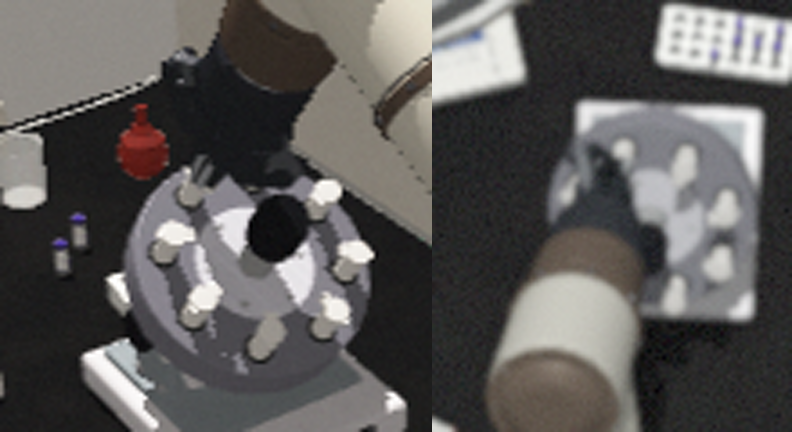

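{"name": "apply_moves", "arguments": {
  "turn": [
    [0, 0, 0],
    [0, 0, 0],
    [0, 0, 0],
    [0, 0, 0],
    [0, 0, 0],
    [0, 0, 0],
    [0, 0, 0],
    [0, 0, 0],
    [0, 0, 0],
    [0, 0, 0]
  ],
  "travel": [
    [0, 0, -0.3],
    [0, 0, -0.8],
    [0, 0, -1],
    [0, 0, -1],
    [0, 0, -1],
    [0, 0.7, -0.2],
    [0, 0.7, 0],
    [0, 0.7, 0],
    [0, 0.7, 0],
    [0, 0.7, 0]
  ],
  "hand": [0, 0, 0, 0, 0, 1, 1, 1, 1, 1]
}}

```text
time_s: 9.63
tcp_pos: [0.5167, 0.1108, 0.2568]
orientation: [-0.169, 0.766, -0.569, 0.246]
contact_force: [0.7, 0.1, -0.0]
gripper_width: 0.0604
finger_force: 0.0
```

```bash
python3 - <<'E'
from h import *
state()
plan(DP(0,0,.083),RN(0.3),10)
a=robot.get_image("scene"); A=cv2.resize(a["pixels"][150:255,200:300,::-1],None,fx=5.5,fy=5.5,interpolation=cv2.INTER_CUBIC); cv2.imwrite("pics/d.png",A)
E
```

```text
t 9.63 tcp [0.5167 0.1108 0.2568] out/up/left mm [161.5  -0.8  -0.8] relrot [-0.004 -0.002 -0.331] q [ 0.53 -0.03 -0.9   1.07 -0.35 -1.2 ] F o/u/l [-0.4  0.6  0.1] M [-0.023 -0.064  1.059] w 0.0604 ff 0.0
n 10 turn/row [0.0, 0.0, 0.04]
[[-0.0, -0.01, 0.39], [-0.0, -0.01, 0.39], [-0.0, -0.01, 0.39], [-0.0, -0.01, 0.39], [-0.0, -0.01, 0.39], [-0.0, -0.01, 0.39], [-0.0, -0.01, 0.39], [-0.0, -0.01, 0.39], [-0.0, -0.01, 0.39], [-0.0, -0.01, 0.39]]
```

View pics/d.png

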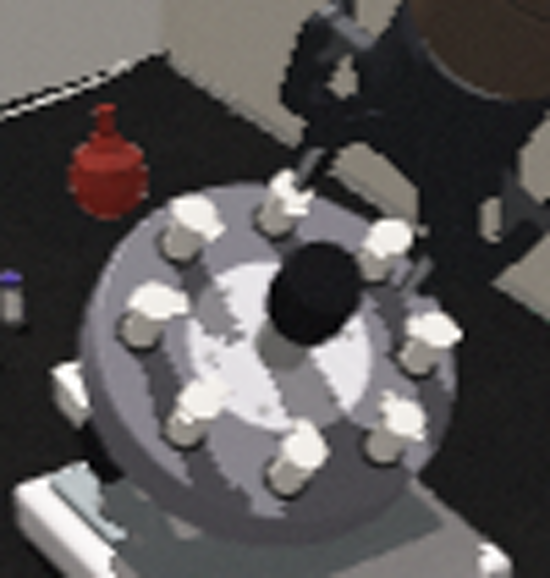

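{"name": "apply_moves", "arguments": {
  "turn": [
    [0, 0, 0],
    [0, 0, 0],
    [0, 0, 0],
    [0, 0, 0],
    [0, 0, 0],
    [0, 0, 0],
    [0, 0, 0],
    [0, 0, 0],
    [0, 0, 0],
    [0, 0, 0]
  ],
  "travel": [
    [0, 0, 0],
    [0, 0, 0.3],
    [0, 0, 0.4],
    [0, 0, 0.5],
    [0, 0, 0.5],
    [0, 0, 0.5],
    [0, 0, 0.5],
    [0, 0, 0.5],
    [0, 0, 0.4],
    [0, 0, 0.3]
  ],
  "hand": [1, 1, 1, 1, 1, 1, 1, 1, 1, 1]
}}

```text
time_s: 10.52
tcp_pos: [0.563, 0.1137, 0.2018]
orientation: [-0.161, 0.766, -0.572, 0.246]
contact_force: [-0.0, 0.4, -0.2]
gripper_width: 0.0851
finger_force: 0.0
```

```bash
python3 -c "
from h import *
state()"
```

```text
t 10.52 tcp [0.563  0.1137 0.2018] out/up/left mm [90.   5.4  3.8] relrot [-0.017  0.011 -0.331] q [ 0.22  0.12 -0.91  1.78 -0.16 -1.67] F o/u/l [-0.2 -0.2  0.4] M [0.007 0.022 1.095] w 0.0851 ff 0.0
```

```bash
python3 - <<'E'
from h import *
plan(DP(0,0,.105),RN(0.33),4)
E
```

```text
n 4 turn/row [0.06, -0.02, 0.0]
[[0.02, 0.08, -0.19], [0.02, 0.08, -0.19], [0.02, 0.08, -0.19], [0.02, 0.08, -0.19]]
```

{"name": "apply_moves", "arguments": {
  "turn": [
    [0.06, -0.02, 0],
    [0.06, -0.02, 0],
    [0.06, -0.02, 0],
    [0.06, -0.02, 0],
    [0, 0, 0],
    [0, 0, 0],
    [0, 0, 0],
    [0, 0, 0],
    [0, 0, 0],
    [0, 0, 0]
  ],
  "travel": [
    [0.02, 0.08, -0.19],
    [0.02, 0.08, -0.19],
    [0.02, 0.08, -0.19],
    [0.02, 0.08, -0.19],
    [0, 0, 0],
    [0, 0, 0],
    [0, 0, 0],
    [0, 0, 0],
    [0, 0, 0],
    [0, 0, 0]
  ],
  "hand": [1, 1, 1, 1, 1, 1, 1, 1, 1, 1]
}}

```text
time_s: 11.35
tcp_pos: [0.548, 0.1118, 0.2129]
orientation: [-0.168, 0.765, -0.57, 0.248]
contact_force: [0.1, -0.1, 0.1]
gripper_width: 0.0856
finger_force: 0.0
```

```bash
python3 -c "
from h import *
state()
plan(DP(0,0,.105),RN(-1.27),20)"
```

```text
t 11.35 tcp [0.548  0.1118 0.2129] out/up/left mm [107.6  -0.4   1.4] relrot [-0.003  0.004 -0.331] q [ 0.23  0.07 -0.93  1.75 -0.16 -1.64] F o/u/l [ 0.   0.1 -0.1] M [-0.007  0.068  1.131] w 0.0856 ff 0.0
n 20 turn/row [0.0, -0.0, 1.0]
[[0.0, 0.0, 0.01], [0.0, -0.0, 0.01], [0.0, -0.0, 0.01], [0.0, -0.0, 0.01], [0.0, -0.0, 0.01], [0.0, -0.0, 0.01], [0.0, -0.0, 0.01], [0.0, -0.0, 0.01], [0.0, -0.0, 0.01], [0.0, -0.0, 0.01], [0.0, -0.0, 0.01], [0.0, -0.0, 0.01], [0.0, -0.0, 0.01], [0.0, -0.0, 0.01], [0.0, -0.0, 0.01], [0.0, -0.0, 0.01], [0.0, -0.0, 0.01], [0.0, -0.0, 0.01], [0.0, -0.0, 0.01], [0.0, -0.0, 0.01]]
```

```bash
cat >> h.py <<'E'
def RT(phi,v=(-.042,.027,0)): return RN(0)*R.from_rotvec(v)*RN(0).inv()*RN(phi)
E
python3 -c "
from h import *
plan(DP(0,0,.097),RT(-1.27),20)"
```

```text
n 20 turn/row [-0.02, 0.03, 1.0]
[[0.0, 0.0, 0.03], [0.0, -0.0, 0.03], [0.0, -0.0, 0.03], [0.0, -0.0, 0.03], [0.0, -0.0, 0.03], [0.0, -0.0, 0.03], [0.0, -0.0, 0.03], [0.0, -0.0, 0.03], [0.0, -0.0, 0.03], [0.0, -0.0, 0.03], [0.0, -0.0, 0.03], [0.0, -0.0, 0.03], [0.0, -0.0, 0.03], [0.0, -0.0, 0.03], [0.0, -0.0, 0.03], [0.0, -0.0, 0.03], [0.0, -0.0, 0.03], [-0.0, -0.0, 0.03], [-0.0, -0.0, 0.03], [-0.0, -0.0, 0.03]]
```

{"name": "apply_moves", "arguments": {
  "turn": [
    [-0.02, 0.03, 1],
    [-0.02, 0.03, 1],
    [-0.02, 0.03, 1],
    [-0.02, 0.03, 1],
    [-0.02, 0.03, 1],
    [-0.02, 0.03, 1],
    [-0.02, 0.03, 1],
    [-0.02, 0.03, 1],
    [-0.02, 0.03, 1],
    [-0.02, 0.03, 1]
  ],
  "travel": [
    [0, 0, 0.03],
    [0, 0, 0.03],
    [0, 0, 0.03],
    [0, 0, 0.03],
    [0, 0, 0.03],
    [0, 0, 0.03],
    [0, 0, 0.03],
    [0, 0, 0.03],
    [0, 0, 0.03],
    [0, 0, 0.03]
  ],
  "hand": [1, 1, 1, 1, 1, 1, 1, 1, 1, 1]
}}

```text
time_s: 12.18
tcp_pos: [0.5514, 0.1115, 0.2078]
orientation: [0.239, -0.48, 0.828, -0.167]
contact_force: [-0.8, 0.5, -0.1]
gripper_width: 0.0855
finger_force: 0.0
```

{"name": "apply_moves", "arguments": {
  "turn": [
    [-0.02, 0.03, 1],
    [-0.02, 0.03, 1],
    [-0.02, 0.03, 1],
    [-0.02, 0.03, 1],
    [-0.02, 0.03, 1],
    [-0.02, 0.03, 1],
    [-0.02, 0.03, 1],
    [-0.02, 0.03, 1],
    [-0.02, 0.03, 1],
    [-0.02, 0.03, 1]
  ],
  "travel": [
    [0, 0, 0.03],
    [0, 0, 0.03],
    [0, 0, 0.03],
    [0, 0, 0.03],
    [0, 0, 0.03],
    [0, 0, 0.03],
    [0, 0, 0.03],
    [0, 0, 0.03],
    [0, 0, 0.03],
    [0, 0, 0.03]
  ],
  "hand": [1, 1, 1, 1, 1, 1, 1, 1, 1, 1]
}}

```text
time_s: 13.02
tcp_pos: [0.5547, 0.1113, 0.2028]
orientation: [0.272, -0.119, 0.953, -0.061]
contact_force: [0.9, -0.4, 0.4]
gripper_width: 0.0857
finger_force: 0.0
```

```bash
python3 -c "
from h import *
s=state()
q=q2R(s['orientation']); print('tilt in N frame',(RN(0).inv()*q*RN(-1.27).inv()*RN(0)).as_rotvec(), 'resid',(RT(-1.27).inv()*q).as_rotvec())
plan(DP(0,0,.097),RT(-1.27),4)"
```

```text
t 13.02 tcp [0.5547 0.1113 0.2028] out/up/left mm [95.5 -0.7  1.1] relrot [-0.022  0.056  1.273] q [ 0.37  0.11 -0.9   1.39 -0.25 -3.02] F o/u/l [-0.2  1.  -0.4] M [-0.104  0.044  1.115] w 0.0857 ff 0.0
tilt in N frame [-0.04771264  0.0299268   0.00342349] resid [0.00102088 0.00634609 0.00340632]
n 4 turn/row [-0.0, -0.02, -0.01]
[[-0.0, -0.02, -0.02], [-0.0, -0.02, -0.02], [-0.0, -0.02, -0.02], [-0.0, -0.02, -0.02]]
```

{"name": "apply_moves", "arguments": {
  "turn": [
    [0, 0, 0],
    [0, 0, 0],
    [0, 0, 0],
    [0, 0, 0],
    [0, 0, 0],
    [0, 0, 0],
    [0, 0, 0],
    [0, 0, 0],
    [0, 0, 0],
    [0, 0, 0]
  ],
  "travel": [
    [0, 0, 0],
    [0, 0, 0],
    [0, 0, 0],
    [0, 0, 0],
    [0, 0, 0],
    [0, 0, 0],
    [0, 0, 0],
    [0, 0, 0],
    [0, 0, 0],
    [0, 0, 0]
  ],
  "hand": [0, 0, 0, 0, 0, 0, 0, 0, 0, 0],
  "force": 80
}}

```text
time_s: 13.85
tcp_pos: [0.5547, 0.1091, 0.204]
orientation: [0.272, -0.12, 0.953, -0.063]
contact_force: [-3.6, -4.9, 5.6]
gripper_width: 0.0378
finger_force: 79.4
```

```bash
cat > st.py <<'E'
from h import *
s=state(); q=q2R(s["orientation"]); z=q.apply([0,0,1])
print("F tool",np.round(q.inv().apply(s["contact_force"]),1),"M tool",np.round(q.inv().apply(s["torque"]),3),"phi",round(-(RN(0).inv()*q).as_rotvec()[2],3),"tau6",s["joint_torque"])
E
python3 st.py
```

```text
t 13.85 tcp [0.5547 0.1091 0.204 ] out/up/left mm [96.5  0.  -1.1] relrot [-0.017  0.058  1.27 ] q [ 0.37  0.11 -0.9   1.39 -0.25 -3.01] F o/u/l [ 6.5  0.4 -5.1] M [ 0.095 -1.311  1.104] w 0.0378 ff 79.4
F tool [ 1.4 -5.1 -6.4] M tool [ 0.931  1.441 -0.073] phi -1.27 tau6 [  2.12447226 -18.25935423  15.51355004   1.21410683   1.12065878
  -0.06473027]
```

```bash
cat > rd.py <<'E'
from h import *
L=[]
for i in range(4):
    if i: robot.get_image("top")
    s=robot.observe(); q=q2R(s["orientation"]); L.append(np.r_[q.inv().apply(s["torque"]),q.inv().apply(s["contact_force"])])
x=RN(0).inv()*q; m=x.as_matrix(); phi=-np.arctan2(m[1,0]-m[0,1],m[0,0]+m[1,1])
L=np.array(L); r=R.from_euler('z',POSE[2]); d=r.inv().apply(s["tcp_pos"]-np.array([POSE[0],POSE[1],0]))-AX
print("t",round(s["time_s"],2),"phi",round(phi,3),"Mz",np.round(L[:,2],3),"mean F tool",np.round(L[:,3:].mean(0),1),"o/u/l",np.round(1e3*np.array([d@OUT,d@UP,d@LEFT]),1),"q456",np.round(s["q"][3:],2),"ff",round(float(s["finger_force"]),1))
open("log.txt","a").write(f"{phi} {L[0,2]} {L[1:,2].mean()}\n")
E
python3 rd.py
```

```text
t 14.0 phi -1.271 Mz [-0.073 -0.08  -0.029 -0.055] mean F tool [ 1.4 -4.6 -6.1] o/u/l [96.5  0.  -1. ] q456 [ 1.39 -0.25 -3.01] ff 79.4
```

{"name": "apply_moves", "arguments": {
  "turn": [
    [0, 0, -0.3],
    [0, 0, -0.4],
    [0, 0, -0.4],
    [0, 0, -0.4],
    [0, 0, -0.4],
    [0, 0, -0.4],
    [0, 0, -0.4],
    [0, 0, -0.4],
    [0, 0, -0.4],
    [0, 0, -0.4]
  ],
  "travel": [
    [0, -0.05, 0],
    [0, 0, 0],
    [0, 0, 0],
    [0, 0, 0],
    [0, 0, 0],
    [0, 0, 0],
    [0, 0, 0],
    [0, 0, 0],
    [0, 0, 0],
    [0, 0, 0]
  ],
  "hand": [0, 0, 0, 0, 0, 0, 0, 0, 0, 0]
}}

```text
time_s: 14.83
tcp_pos: [0.5549, 0.1086, 0.2042]
orientation: [0.259, -0.267, 0.922, -0.105]
contact_force: [-4.4, -0.0, 3.4]
gripper_width: 0.0379
finger_force: 79.3
```

```bash
python3 rd.py
```

```text
t 14.98 phi -0.958 Mz [0.394 0.108 0.012 0.025] mean F tool [ 2.6  0.1 -6.3] o/u/l [96.5  0.3 -1.5] q456 [ 1.39 -0.25 -2.7 ] ff 79.4
```

```bash
sed -i 's/range(4)/range(1)/; s/L\[1:,2\].mean()/0/' rd.py; echo ok
```

```text
ok
```

{"name": "apply_moves", "arguments": {
  "turn": [
    [0, 0, -0.4],
    [0, 0, -0.4],
    [0, 0, -0.4],
    [0, 0, -0.4],
    [0, 0, -0.4],
    [0, 0, -0.4],
    [0, 0, -0.4],
    [0, 0, -0.4],
    [0, 0, -0.4],
    [0, 0, -0.4]
  ],
  "travel": [
    [0, 0, 0],
    [0, 0, 0],
    [0, 0, 0],
    [0, 0, 0],
    [0, 0, 0],
    [0, 0, 0],
    [0, 0, 0],
    [0, 0, 0],
    [0, 0, 0],
    [0, 0, 0]
  ],
  "hand": [0, 0, 0, 0, 0, 0, 0, 0, 0, 0]
}}

```text
time_s: 15.82
tcp_pos: [0.5554, 0.1085, 0.204]
orientation: [0.239, -0.41, 0.868, -0.144]
contact_force: [0.0, -2.7, 0.9]
gripper_width: 0.0378
finger_force: 87.9
```

```bash
python3 rd.py
```

```text
t 15.82 phi -0.639 Mz [0.385] mean F tool [ 1.8 -2.1 -0.6] o/u/l [96.   0.6 -1.6] q456 [ 1.39 -0.25 -2.38] ff 87.9
```

{"name": "apply_moves", "arguments": {
  "turn": [
    [0, 0, -0.4],
    [0, 0, -0.4],
    [0, 0, -0.4],
    [0, 0, -0.4],
    [0, 0, -0.4],
    [0, 0, -0.4],
    [0, 0, -0.4],
    [0, 0, -0.4],
    [0, 0, -0.4],
    [0, 0, -0.4]
  ],
  "travel": [
    [0, 0, 0],
    [0, 0, 0],
    [0, 0, 0],
    [0, 0, 0],
    [0, 0, 0],
    [0, 0, 0],
    [0, 0, 0],
    [0, 0, 0],
    [0, 0, 0],
    [0, 0, 0]
  ],
  "hand": [0, 0, 0, 0, 0, 0, 0, 0, 0, 0]
}}

```text
time_s: 16.65
tcp_pos: [0.5557, 0.1083, 0.2043]
orientation: [0.213, -0.543, 0.792, -0.181]
contact_force: [1.3, -1.2, -2.4]
gripper_width: 0.0377
finger_force: 88.7
```

```bash
python3 rd.py
```

```text
t 16.65 phi -0.319 Mz [0.401] mean F tool [ 1.  -0.2  2.7] o/u/l [96.1  1.1 -1.8] q456 [ 1.39 -0.25 -2.06] ff 88.7
```

{"name": "apply_moves", "arguments": {
  "turn": [
    [0, 0, -0.4],
    [0, 0, -0.4],
    [0, 0, -0.4],
    [0, 0, -0.4],
    [0, 0, -0.4],
    [0, 0, -0.4],
    [0, 0, -0.4],
    [0, 0, -0.4],
    [0, 0, -0.4],
    [0, 0, -0.4]
  ],
  "travel": [
    [0, 0, 0],
    [0, 0, 0],
    [0, 0, 0],
    [0, 0, 0],
    [0, 0, 0],
    [0, 0, 0],
    [0, 0, 0],
    [0, 0, 0],
    [0, 0, 0],
    [0, 0, 0]
  ],
  "hand": [0, 0, 0, 0, 0, 0, 0, 0, 0, 0]
}}

```text
time_s: 17.48
tcp_pos: [0.5555, 0.1083, 0.2049]
orientation: [0.182, -0.662, 0.695, -0.213]
contact_force: [-3.6, -5.4, 5.2]
gripper_width: 0.0374
finger_force: 87.8
```

```bash
python3 rd.py
```

```text
t 17.48 phi 0.001 Mz [0.212] mean F tool [ 5.8  0.  -6. ] o/u/l [96.7  1.2 -1.8] q456 [ 1.39 -0.25 -1.74] ff 87.8
```

{"name": "apply_moves", "arguments": {
  "turn": [
    [0, 0, -0.4],
    [0, 0, -0.4],
    [0, 0, -0.4],
    [0, 0, -0.4],
    [0, 0, -0.4],
    [0, 0, -0.4],
    [0, 0, -0.4],
    [0, 0, -0.4],
    [0, 0, -0.4],
    [0, 0, -0.4]
  ],
  "travel": [
    [0, 0, 0],
    [0, 0, 0],
    [0, 0, 0],
    [0, 0, 0],
    [0, 0, 0],
    [0, 0, 0],
    [0, 0, 0],
    [0, 0, 0],
    [0, 0, 0],
    [0, 0, 0]
  ],
  "hand": [0, 0, 0, 0, 0, 0, 0, 0, 0, 0]
}}

```text
time_s: 18.32
tcp_pos: [0.5559, 0.1083, 0.2052]
orientation: [-0.146, 0.764, -0.581, 0.239]
contact_force: [-1.4, -5.2, 3.5]
gripper_width: 0.0373
finger_force: 88.5
```

```bash
python3 rd.py
```

```text
t 18.32 phi 0.321 Mz [0.229] mean F tool [ 5.4  0.8 -3.4] o/u/l [96.7  1.7 -1.8] q456 [ 1.39 -0.25 -1.42] ff 88.5
```

{"name": "apply_moves", "arguments": {
  "turn": [
    [0, 0, -0.4],
    [0, 0, -0.4],
    [0, 0, -0.4],
    [0, 0, -0.4],
    [0, 0, -0.4],
    [0, 0, -0.4],
    [0, 0, -0.4],
    [0, 0, -0.4],
    [0, 0, -0.4],
    [0, 0, -0.4]
  ],
  "travel": [
    [0, 0, 0],
    [0, 0, 0],
    [0, 0, 0],
    [0, 0, 0],
    [0, 0, 0],
    [0, 0, 0],
    [0, 0, 0],
    [0, 0, 0],
    [0, 0, 0],
    [0, 0, 0]
  ],
  "hand": [0, 0, 0, 0, 0, 0, 0, 0, 0, 0]
}}

```text
time_s: 19.15
tcp_pos: [0.5562, 0.1085, 0.2053]
orientation: [-0.106, 0.847, -0.452, 0.259]
contact_force: [0.1, -7.3, 2.2]
gripper_width: 0.0372
finger_force: 88.8
```

```bash
python3 rd.py
```

```text
t 19.15 phi 0.64 Mz [0.166] mean F tool [ 6.8  3.2 -1.4] o/u/l [96.7  2.  -1.6] q456 [ 1.39 -0.25 -1.1 ] ff 88.8
```

{"name": "apply_moves", "arguments": {
  "turn": [
    [0, 0, -0.4],
    [0, 0, -0.4],
    [0, 0, -0.4],
    [0, 0, -0.4],
    [0, 0, -0.4],
    [0, 0, -0.4],
    [0, 0, -0.4],
    [0, 0, -0.4],
    [0, 0, -0.4],
    [0, 0, -0.4]
  ],
  "travel": [
    [0, 0, 0],
    [0, 0, 0],
    [0, 0, 0],
    [0, 0, 0],
    [0, 0, 0],
    [0, 0, 0],
    [0, 0, 0],
    [0, 0, 0],
    [0, 0, 0],
    [0, 0, 0]
  ],
  "hand": [0, 0, 0, 0, 0, 0, 0, 0, 0, 0]
}}

```text
time_s: 19.98
tcp_pos: [0.5563, 0.1089, 0.2051]
orientation: [-0.064, 0.908, -0.311, 0.273]
contact_force: [2.3, -3.9, 2.3]
gripper_width: 0.0377
finger_force: 88.4
```

```bash
python3 rd.py
```

```text
t 19.98 phi 0.961 Mz [0.107] mean F tool [ 4.9  1.3 -0.5] o/u/l [96.5  1.9 -1.2] q456 [ 1.39 -0.25 -0.78] ff 88.4
```

{"name": "apply_moves", "arguments": {
  "turn": [
    [0, 0, -0.4],
    [0, 0, -0.4],
    [0, 0, -0.4],
    [0, 0, -0.4],
    [0, 0, -0.4],
    [0, 0, -0.4],
    [0, 0, -0.4],
    [0, 0, -0.4],
    [0, 0, -0.4],
    [0, 0, -0.4]
  ],
  "travel": [
    [0, 0, 0],
    [0, 0, 0],
    [0, 0, 0],
    [0, 0, 0],
    [0, 0, 0],
    [0, 0, 0],
    [0, 0, 0],
    [0, 0, 0],
    [0, 0, 0],
    [0, 0, 0]
  ],
  "hand": [0, 0, 0, 0, 0, 0, 0, 0, 0, 0]
}}

```text
time_s: 20.82
tcp_pos: [0.5563, 0.1092, 0.205]
orientation: [-0.02, 0.946, -0.162, 0.279]
contact_force: [2.9, -2.8, 2.3]
gripper_width: 0.0372
finger_force: 87.7
```

```bash
python3 rd.py
```

```text
t 20.82 phi 1.282 Mz [0.06] mean F tool [ 4.4  1.5 -0.3] o/u/l [96.3  1.9 -0.9] q456 [ 1.39 -0.25 -0.46] ff 87.7
```

{"name": "apply_moves", "arguments": {
  "turn": [
    [0, 0, -0.4],
    [0, 0, -0.4],
    [0, 0, -0.4],
    [0, 0, -0.4],
    [0, 0, -0.4],
    [0, 0, -0.4],
    [0, 0, -0.4],
    [0, 0, -0.4],
    [0, 0, -0.4],
    [0, 0, -0.4]
  ],
  "travel": [
    [0, 0, 0],
    [0, 0, 0],
    [0, 0, 0],
    [0, 0, 0],
    [0, 0, 0],
    [0, 0, 0],
    [0, 0, 0],
    [0, 0, 0],
    [0, 0, 0],
    [0, 0, 0]
  ],
  "hand": [0, 0, 0, 0, 0, 0, 0, 0, 0, 0]
}}

```text
time_s: 21.65
tcp_pos: [0.5561, 0.1094, 0.2051]
orientation: [0.025, 0.96, -0.008, 0.279]
contact_force: [-0.3, -3.0, 3.9]
gripper_width: 0.0378
finger_force: 86.6
```

```bash
python3 rd.py
```

```text
t 21.65 phi 1.602 Mz [0.059] mean F tool [ 1.9  3.1 -3.3] o/u/l [96.6  1.8 -0.7] q456 [ 1.39 -0.25 -0.14] ff 86.6
```

{"name": "apply_moves", "arguments": {
  "turn": [
    [0, 0, -0.4],
    [0, 0, -0.4],
    [0, 0, -0.4],
    [0, 0, -0.4],
    [0, 0, -0.4],
    [0, 0, -0.4],
    [0, 0, -0.4],
    [0, 0, -0.4],
    [0, 0, -0.4],
    [0, 0, -0.4]
  ],
  "travel": [
    [0, 0, 0],
    [0, 0, 0],
    [0, 0, 0],
    [0, 0, 0],
    [0, 0, 0],
    [0, 0, 0],
    [0, 0, 0],
    [0, 0, 0],
    [0, 0, 0],
    [0, 0, 0]
  ],
  "hand": [0, 0, 0, 0, 0, 0, 0, 0, 0, 0]
}}

```text
time_s: 22.48
tcp_pos: [0.5561, 0.1095, 0.2049]
orientation: [0.069, 0.949, 0.145, 0.271]
contact_force: [0.1, -1.1, 2.4]
gripper_width: 0.0372
finger_force: 86.5
```

```bash
python3 rd.py
```

```text
t 22.48 phi 1.922 Mz [0.157] mean F tool [ 0.9  1.5 -1.9] o/u/l [96.4  1.7 -0.6] q456 [ 1.39 -0.25  0.18] ff 86.5
```

{"name": "apply_moves", "arguments": {
  "turn": [
    [0, 0, -0.4],
    [0, 0, -0.4],
    [0, 0, -0.4],
    [0, 0, -0.4],
    [0, 0, -0.4],
    [0, 0, -0.4],
    [0, 0, -0.4],
    [0, 0, -0.4],
    [0, 0, -0.4],
    [0, 0, -0.4]
  ],
  "travel": [
    [0, 0, 0],
    [0, 0, 0],
    [0, 0, 0],
    [0, 0, 0],
    [0, 0, 0],
    [0, 0, 0],
    [0, 0, 0],
    [0, 0, 0],
    [0, 0, 0],
    [0, 0, 0]
  ],
  "hand": [0, 0, 0, 0, 0, 0, 0, 0, 0, 0]
}}

```text
time_s: 23.32
tcp_pos: [0.5563, 0.1097, 0.2045]
orientation: [0.111, 0.914, 0.294, 0.257]
contact_force: [5.1, -1.7, -0.7]
gripper_width: 0.0375
finger_force: 89.0
```

```bash
python3 rd.py
```

```text
t 23.32 phi 2.242 Mz [0.187] mean F tool [2.2 3.5 3.4] o/u/l [95.9  1.6 -0.4] q456 [ 1.39 -0.25  0.5 ] ff 89.0
```

{"name": "apply_moves", "arguments": {
  "turn": [
    [0, 0, -0.4],
    [0, 0, -0.4],
    [0, 0, -0.4],
    [0, 0, -0.4],
    [0, 0, -0.4],
    [0, 0, -0.4],
    [0, 0, -0.4],
    [0, 0, -0.4],
    [0, 0, -0.4],
    [0, 0, -0.4]
  ],
  "travel": [
    [0, 0, 0],
    [0, 0, 0],
    [0, 0, 0],
    [0, 0, 0],
    [0, 0, 0],
    [0, 0, 0],
    [0, 0, 0],
    [0, 0, 0],
    [0, 0, 0],
    [0, 0, 0]
  ],
  "hand": [0, 0, 0, 0, 0, 0, 0, 0, 0, 0]
}}

```text
time_s: 24.15
tcp_pos: [0.5563, 0.1096, 0.2045]
orientation: [0.151, 0.855, 0.436, 0.235]
contact_force: [4.5, 0.6, -3.1]
gripper_width: 0.0376
finger_force: 89.4
```

```bash
python3 rd.py; cat > fitM.py <<'E'
import numpy as np
d=np.loadtxt("log.txt")[1:,:2]; p=np.unwrap(d[:,0]); print(np.round(np.c_[p,d[:,1]],3).tolist())
for free in (0,1):
    A=np.c_[np.sin(p),np.cos(p)]+0; y=d[:,1]-(.21 if not free else 0)
    if free: A=np.c_[A,np.ones(len(p))]
    c,*_=np.linalg.lstsq(A,y,rcond=None)
    # T = drag + W*sin(phi-pl): zero & rising at lowest pl
    pl=np.arctan2(-c[1],c[0]); print("W",np.hypot(c[0],c[1]),"drag",c[2:],"phi lowest",pl,pl+2*np.pi,"res",np.round(y-A@c,3))
E
python3 fitM.py
```

```text
t 24.15 phi 2.563 Mz [0.283] mean F tool [1.9 1.2 5. ] o/u/l [96.   1.6 -0.5] q456 [ 1.39 -0.25  0.82] ff 89.4
[[-0.958, 0.394], [-0.639, 0.385], [-0.319, 0.401], [0.001, 0.212], [0.321, 0.229], [0.64, 0.166], [0.961, 0.107], [1.282, 0.06], [1.602, 0.059], [1.922, 0.157], [2.242, 0.187], [2.563, 0.283]]
W 0.12271348462561027 drag [] phi lowest -2.918236465770117 3.3649488414094693 res [ 0.07   0.082  0.127 -0.026  0.031  0.006 -0.02  -0.043 -0.031  0.068
  0.087  0.161]
W 0.21467209959216813 drag [0.3124628] phi lowest 2.8717016431018685 9.154886950281455 res [-0.055 -0.005  0.078 -0.044  0.037  0.023 -0.003 -0.037 -0.049  0.019
  0.001  0.036]
```

{"name": "apply_moves", "arguments": {
  "turn": [
    [0, 0, -0.4],
    [0, 0, -0.4],
    [0, 0, -0.4],
    [0, 0, -0.4],
    [0, 0, -0.4],
    [0, 0, -0.4],
    [0, 0, -0.4],
    [0, 0, -0.4],
    [0, 0, -0.4],
    [0, 0, -0.4]
  ],
  "travel": [
    [0, 0, 0],
    [0, 0, 0],
    [0, 0, 0],
    [0, 0, 0],
    [0, 0, 0],
    [0, 0, 0],
    [0, 0, 0],
    [0, 0, 0],
    [0, 0, 0],
    [0, 0, 0]
  ],
  "hand": [0, 0, 0, 0, 0, 0, 0, 0, 0, 0]
}}

```text
time_s: 24.98
tcp_pos: [0.5558, 0.1096, 0.2048]
orientation: [0.186, 0.775, 0.567, 0.209]
contact_force: [-1.4, -1.5, 3.1]
gripper_width: 0.0378
finger_force: 89.1
```

```bash
python3 rd.py
```

```text
t 24.98 phi 2.882 Mz [0.329] mean F tool [-1.5  0.9 -3.3] o/u/l [96.5  1.3 -0.5] q456 [ 1.39 -0.25  1.14] ff 89.1
```

{"name": "apply_moves", "arguments": {
  "turn": [
    [0, 0, -0.4],
    [0, 0, -0.4],
    [0, 0, -0.4],
    [0, 0, -0.4],
    [0, 0, -0.4],
    [0, 0, -0.4],
    [0, 0, -0.4],
    [0, 0, -0.4],
    [0, 0, -0.4],
    [0, 0, -0.4]
  ],
  "travel": [
    [0, 0, 0],
    [0, 0, 0],
    [0, 0, 0],
    [0, 0, 0],
    [0, 0, 0],
    [0, 0, 0],
    [0, 0, 0],
    [0, 0, 0],
    [0, 0, 0],
    [0, 0, 0]
  ],
  "hand": [0, 0, 0, 0, 0, 0, 0, 0, 0, 0]
}}

```text
time_s: 25.82
tcp_pos: [0.5558, 0.1097, 0.2049]
orientation: [0.217, 0.675, 0.683, 0.177]
contact_force: [-1.4, -1.5, 0.7]
gripper_width: 0.0378
finger_force: 90.2
```

```bash
python3 rd.py
```

```text
t 25.82 phi -3.081 Mz [0.353] mean F tool [-1.6 -0.8 -1.3] o/u/l [96.5  1.4 -0.5] q456 [ 1.39 -0.25  1.46] ff 90.2
```

{"name": "apply_moves", "arguments": {
  "turn": [
    [0, 0, -0.4],
    [0, 0, -0.4],
    [0, 0, -0.4],
    [0, 0, -0.4],
    [0, 0, -0.4],
    [0, 0, -0.4],
    [0, 0, -0.4],
    [0, 0, -0.4],
    [0, 0, -0.4],
    [0, 0, -0.4]
  ],
  "travel": [
    [0, 0, 0],
    [0, 0, 0],
    [0, 0, 0],
    [0, 0, 0],
    [0, 0, 0],
    [0, 0, 0],
    [0, 0, 0],
    [0, 0, 0],
    [0, 0, 0],
    [0, 0, 0]
  ],
  "hand": [0, 0, 0, 0, 0, 0, 0, 0, 0, 0]
}}

```text
time_s: 26.65
tcp_pos: [0.5557, 0.1097, 0.2049]
orientation: [0.242, 0.558, 0.781, 0.14]
contact_force: [-1.3, -4.2, -0.0]
gripper_width: 0.0376
finger_force: 91.0
```

```bash
python3 rd.py
```

```text
t 26.65 phi -2.762 Mz [0.32] mean F tool [-3.6 -2.5 -0.5] o/u/l [96.6  1.3 -0.4] q456 [ 1.39 -0.25  1.78] ff 91.0
```

{"name": "apply_moves", "arguments": {
  "turn": [
    [0, 0, -0.4],
    [0, 0, -0.4],
    [0, 0, -0.4],
    [0, 0, -0.4],
    [0, 0, -0.4],
    [0, 0, -0.4],
    [0, 0, -0.4],
    [0, 0, -0.4],
    [0, 0, -0.4],
    [0, 0, -0.4]
  ],
  "travel": [
    [0, 0, 0],
    [0, 0, 0],
    [0, 0, 0],
    [0, 0, 0],
    [0, 0, 0],
    [0, 0, 0],
    [0, 0, 0],
    [0, 0, 0],
    [0, 0, 0],
    [0, 0, 0]
  ],
  "hand": [0, 0, 0, 0, 0, 0, 0, 0, 0, 0]
}}

```text
time_s: 27.48
tcp_pos: [0.5553, 0.1095, 0.2053]
orientation: [0.262, 0.426, 0.86, 0.1]
contact_force: [-7.2, -1.9, 9.0]
gripper_width: 0.0371
finger_force: 88.7
```

```bash
python3 rd.py; python3 fitM.py
```

```text
t 27.48 phi -2.442 Mz [0.365] mean F tool [ -1.2  -2.5 -11.4] o/u/l [97.1  1.2 -0.6] q456 [ 1.39 -0.25  2.1 ] ff 88.7
[[-0.958, 0.394], [-0.639, 0.385], [-0.319, 0.401], [0.001, 0.212], [0.321, 0.229], [0.64, 0.166], [0.961, 0.107], [1.282, 0.06], [1.602, 0.059], [1.922, 0.157], [2.242, 0.187], [2.563, 0.283], [2.882, 0.329], [3.202, 0.353], [3.521, 0.32], [3.841, 0.365]]
W 0.13452766409093525 drag [] phi lowest 2.9503009011461283 9.233486208325715 res [ 0.09   0.116  0.174  0.027  0.085  0.056  0.02  -0.016 -0.02   0.062
  0.064  0.124  0.128  0.109  0.037  0.05 ]
W 0.1756180449388999 drag [0.28809307] phi lowest 2.9648321944321943 9.24801750161178 res [-0.018  0.018  0.088 -0.046  0.025  0.006 -0.022 -0.053 -0.058  0.02
  0.015  0.064  0.055  0.024 -0.061 -0.058]
```

{"name": "apply_moves", "arguments": {
  "turn": [
    [0, 0, 0.4],
    [0, 0, 0.4],
    [0, 0, 0.4],
    [0, 0, 0.4],
    [0, 0, 0.4],
    [0, 0, 0.4],
    [0, 0, 0.4],
    [0, 0, 0.4],
    [0, 0, 0.4],
    [0, 0, 0.4]
  ],
  "travel": [
    [0, 0, 0],
    [0, 0, 0],
    [0, 0, 0],
    [0, 0, 0],
    [0, 0, 0],
    [0, 0, 0],
    [0, 0, 0],
    [0, 0, 0],
    [0, 0, 0],
    [0, 0, 0]
  ],
  "hand": [0, 0, 0, 0, 0, 0, 0, 0, 0, 0]
}}

```text
time_s: 28.32
tcp_pos: [0.5553, 0.1095, 0.2053]
orientation: [0.243, 0.558, 0.781, 0.14]
contact_force: [-6.9, -2.9, 9.7]
gripper_width: 0.0375
finger_force: 88.7
```

```bash
python3 rd.py
```

```text
t 28.32 phi -2.763 Mz [-0.14] mean F tool [ -3.1  -1.7 -11.7] o/u/l [97.1  1.2 -0.6] q456 [ 1.39 -0.25  1.78] ff 88.7
```

{"name": "apply_moves", "arguments": {
  "turn": [
    [0, 0, 0.4],
    [0, 0, 0.4],
    [0, 0, 0.4],
    [0, 0, 0.4],
    [0, 0, 0.4],
    [0, 0, 0.4],
    [0, 0, 0.4],
    [0, 0, 0.4],
    [0, 0, 0.4],
    [0, 0, 0.4]
  ],
  "travel": [
    [0, 0, 0],
    [0, 0, 0],
    [0, 0, 0],
    [0, 0, 0],
    [0, 0, 0],
    [0, 0, 0],
    [0, 0, 0],
    [0, 0, 0],
    [0, 0, 0],
    [0, 0, 0]
  ],
  "hand": [0, 0, 0, 0, 0, 0, 0, 0, 0, 0]
}}

```text
time_s: 29.15
tcp_pos: [0.5553, 0.1095, 0.2052]
orientation: [0.217, 0.675, 0.682, 0.177]
contact_force: [-6.6, -3.5, 11.3]
gripper_width: 0.0378
finger_force: 88.1
```

```bash
python3 rd.py
```

```text
t 29.15 phi -3.083 Mz [-0.251] mean F tool [ -4.2   0.4 -12.8] o/u/l [97.1  1.2 -0.6] q456 [ 1.39 -0.25  1.46] ff 88.1
```

{"name": "apply_moves", "arguments": {
  "turn": [
    [0, 0, 0.4],
    [0, 0, 0.4],
    [0, 0, 0.4],
    [0, 0, 0.4],
    [0, 0, 0.4],
    [0, 0, 0.4],
    [0, 0, 0.4],
    [0, 0, 0.4],
    [0, 0, 0.4],
    [0, 0, 0.4]
  ],
  "travel": [
    [0, 0, 0],
    [0, 0, 0],
    [0, 0, 0],
    [0, 0, 0],
    [0, 0, 0],
    [0, 0, 0],
    [0, 0, 0],
    [0, 0, 0],
    [0, 0, 0],
    [0, 0, 0]
  ],
  "hand": [0, 0, 0, 0, 0, 0, 0, 0, 0, 0]
}}

```text
time_s: 29.98
tcp_pos: [0.5552, 0.1096, 0.2052]
orientation: [0.186, 0.776, 0.566, 0.21]
contact_force: [-6.3, -5.7, 12.4]
gripper_width: 0.0372
finger_force: 87.6
```

```bash
python3 rd.py
```

```text
t 29.98 phi 2.88 Mz [-0.272] mean F tool [ -5.8   3.1 -13.6] o/u/l [97.1  1.1 -0.5] q456 [ 1.39 -0.25  1.14] ff 87.6
```

{"name": "apply_moves", "arguments": {
  "turn": [
    [0, 0, 0.4],
    [0, 0, 0.4],
    [0, 0, 0.4],
    [0, 0, 0.4],
    [0, 0, 0.4],
    [0, 0, 0.4],
    [0, 0, 0.4],
    [0, 0, 0.4],
    [0, 0, 0.4],
    [0, 0, 0.4]
  ],
  "travel": [
    [0, 0, 0],
    [0, 0, 0],
    [0, 0, 0],
    [0, 0, 0],
    [0, 0, 0],
    [0, 0, 0],
    [0, 0, 0],
    [0, 0, 0],
    [0, 0, 0],
    [0, 0, 0]
  ],
  "hand": [0, 0, 0, 0, 0, 0, 0, 0, 0, 0]
}}

```text
time_s: 30.82
tcp_pos: [0.5558, 0.1098, 0.2048]
orientation: [0.15, 0.856, 0.435, 0.236]
contact_force: [-1.2, -5.9, 5.3]
gripper_width: 0.0377
finger_force: 91.6
```

```bash
python3 rd.py
```

```text
t 30.82 phi 2.56 Mz [-0.282] mean F tool [-4.   5.  -4.8] o/u/l [96.5  1.3 -0.4] q456 [ 1.39 -0.25  0.82] ff 91.6
```

{"name": "apply_moves", "arguments": {
  "turn": [
    [0, 0, 0.4],
    [0, 0, 0.4],
    [0, 0, 0.4],
    [0, 0, 0.4],
    [0, 0, 0.4],
    [0, 0, 0.4],
    [0, 0, 0.4],
    [0, 0, 0.4],
    [0, 0, 0.4],
    [0, 0, 0.4]
  ],
  "travel": [
    [0, 0, 0],
    [0, 0, 0],
    [0, 0, 0],
    [0, 0, 0],
    [0, 0, 0],
    [0, 0, 0],
    [0, 0, 0],
    [0, 0, 0],
    [0, 0, 0],
    [0, 0, 0]
  ],
  "hand": [0, 0, 0, 0, 0, 0, 0, 0, 0, 0]
}}

```text
time_s: 31.65
tcp_pos: [0.5558, 0.1098, 0.2048]
orientation: [0.11, 0.914, 0.293, 0.257]
contact_force: [0.1, -7.4, 6.5]
gripper_width: 0.0375
finger_force: 91.4
```

```bash
python3 rd.py
```

```text
t 31.65 phi 2.239 Mz [-0.451] mean F tool [-1.7  8.3 -5.1] o/u/l [96.5  1.4 -0.3] q456 [ 1.39 -0.25  0.5 ] ff 91.4
```

{"name": "apply_moves", "arguments": {
  "turn": [
    [0, 0, 0.4],
    [0, 0, 0.4],
    [0, 0, 0.4],
    [0, 0, 0.4],
    [0, 0, 0.4],
    [0, 0, 0.4],
    [0, 0, 0.4],
    [0, 0, 0.4],
    [0, 0, 0.4],
    [0, 0, 0.4]
  ],
  "travel": [
    [0, 0, 0],
    [0, 0, 0],
    [0, 0, 0],
    [0, 0, 0],
    [0, 0, 0],
    [0, 0, 0],
    [0, 0, 0],
    [0, 0, 0],
    [0, 0, 0],
    [0, 0, 0]
  ],
  "hand": [0, 0, 0, 0, 0, 0, 0, 0, 0, 0]
}}

```text
time_s: 32.48
tcp_pos: [0.5563, 0.1097, 0.2046]
orientation: [0.068, 0.949, 0.144, 0.271]
contact_force: [6.6, -6.6, 0.7]
gripper_width: 0.0374
finger_force: 93.0
```

```bash
python3 rd.py
```

```text
t 32.48 phi 1.92 Mz [-0.447] mean F tool [3.7 8.  3.3] o/u/l [96.   1.6 -0.3] q456 [ 1.39 -0.25  0.18] ff 93.0
```

{"name": "apply_moves", "arguments": {
  "turn": [
    [0, 0, 0.4],
    [0, 0, 0.4],
    [0, 0, 0.4],
    [0, 0, 0.4],
    [0, 0, 0.4],
    [0, 0, 0.4],
    [0, 0, 0.4],
    [0, 0, 0.4],
    [0, 0, 0.4],
    [0, 0, 0.4]
  ],
  "travel": [
    [0, 0, 0],
    [0, 0, 0],
    [0, 0, 0],
    [0, 0, 0],
    [0, 0, 0],
    [0, 0, 0],
    [0, 0, 0],
    [0, 0, 0],
    [0, 0, 0],
    [0, 0, 0]
  ],
  "hand": [0, 0, 0, 0, 0, 0, 0, 0, 0, 0]
}}

```text
time_s: 33.32
tcp_pos: [0.5563, 0.1097, 0.2046]
orientation: [0.023, 0.96, -0.01, 0.278]
contact_force: [5.7, -10.8, 0.4]
gripper_width: 0.0374
finger_force: 93.7
```

```bash
python3 rd.py
```

```text
t 33.32 phi 1.598 Mz [-0.533] mean F tool [ 5.1 10.6  3.2] o/u/l [96.   1.6 -0.4] q456 [ 1.39 -0.24 -0.14] ff 93.7
```

{"name": "apply_moves", "arguments": {
  "turn": [
    [0, 0, 0.4],
    [0, 0, 0.4],
    [0, 0, 0.4],
    [0, 0, 0.4],
    [0, 0, 0.4],
    [0, 0, 0.4],
    [0, 0, 0.4],
    [0, 0, 0.4],
    [0, 0, 0.4],
    [0, 0, 0.4]
  ],
  "travel": [
    [0, 0, 0],
    [0, 0, 0],
    [0, 0, 0],
    [0, 0, 0],
    [0, 0, 0],
    [0, 0, 0],
    [0, 0, 0],
    [0, 0, 0],
    [0, 0, 0],
    [0, 0, 0]
  ],
  "hand": [0, 0, 0, 0, 0, 0, 0, 0, 0, 0]
}}

```text
time_s: 34.15
tcp_pos: [0.5556, 0.1094, 0.205]
orientation: [-0.02, 0.946, -0.162, 0.279]
contact_force: [-2.8, -5.5, 6.6]
gripper_width: 0.0372
finger_force: 92.6
```

```bash
python3 rd.py; cat > fitM.py <<'E'
import numpy as np
d=np.loadtxt("log.txt")[1:,:2]; p=np.unwrap(d[:,0]); s=np.where(np.arange(len(p))<16,1.,-1.)
print(np.round(np.c_[p,d[:,1]],3).tolist())
for B in ([s],[s,np.ones(len(p))]):
    A=np.column_stack([np.sin(p),np.cos(p)]+B)
    for sel in (slice(0,16),slice(16,None),slice(None)):
        c,*_=np.linalg.lstsq(A[sel],d[sel,1],rcond=None); pl=np.arctan2(-c[1],c[0])
        print("W",np.hypot(c[0],c[1]),"drag,bias",c[2:],"lowest",pl%(2*np.pi),"rms",np.std(d[sel,1]-A[sel]@c))
E
python3 fitM.py
```

```text
t 34.15 phi 1.28 Mz [-0.388] mean F tool [ 3.   5.2 -6.7] o/u/l [96.8  1.4 -0.7] q456 [ 1.39 -0.25 -0.46] ff 92.6
[[-0.958, 0.394], [-0.639, 0.385], [-0.319, 0.401], [0.001, 0.212], [0.321, 0.229], [0.64, 0.166], [0.961, 0.107], [1.282, 0.06], [1.602, 0.059], [1.922, 0.157], [2.242, 0.187], [2.563, 0.283], [2.882, 0.329], [3.202, 0.353], [3.521, 0.32], [3.841, 0.365], [3.52, -0.14], [3.2, -0.251], [2.88, -0.272], [2.56, -0.282], [2.239, -0.451], [1.92, -0.447], [1.598, -0.533], [1.28, -0.388]]
W 0.1756180449388999 drag,bias [0.28809307] lowest 2.9648321944321943 rms 0.045506573631129005
W 0.24013270158073435 drag,bias [0.21804176] lowest 3.183533979684044 rms 0.04725150626207699
W 0.1787617229493455 drag,bias [0.28466799] lowest 2.9378179258958075 rms 0.04759547064732197
W 0.17561804493890007 drag,bias [0.14404654 0.14404654] lowest 2.964832194432194 rms 0.045506573631129
W 0.24013270158073458 drag,bias [ 0.10902088 -0.10902088] lowest 3.1835339796840447 rms 0.047251506262077
W 0.18442341442420665 drag,bias [0.28064566 0.00933884] lowest 2.9641289196481235 rms 0.047371240461749994
```

{"name": "apply_moves", "arguments": {
  "turn": [
    [0, 0, -0.7],
    [0, 0, -0.7],
    [0, 0, -0.7],
    [0, 0, -0.7],
    [0, 0, -0.7],
    [0, 0, -0.7],
    [0, 0, -0.7],
    [0, 0, -0.7],
    [0, 0, -0.7],
    [0, 0, -0.7]
  ],
  "travel": [
    [0, 0, 0],
    [0, 0, 0],
    [0, 0, 0],
    [0, 0, 0],
    [0, 0, 0],
    [0, 0, 0],
    [0, 0, 0],
    [0, 0, 0],
    [0, 0, 0],
    [0, 0, 0]
  ],
  "hand": [0, 0, 0, 0, 0, 0, 0, 0, 0, 0]
}}

```text
time_s: 34.98
tcp_pos: [0.5557, 0.1093, 0.205]
orientation: [0.059, 0.954, 0.107, 0.274]
contact_force: [-3.4, 1.4, 5.6]
gripper_width: 0.0376
finger_force: 91.5
```

{"name": "apply_moves", "arguments": {
  "turn": [
    [0, 0, -0.7],
    [0, 0, -0.7],
    [0, 0, -0.7],
    [0, 0, -0.7],
    [0, 0, -0.7],
    [0, 0, -0.7],
    [0, 0, -0.7],
    [0, 0, -0.7],
    [0, 0, -0.7],
    [0, 0, -0.7]
  ],
  "travel": [
    [0, 0, 0],
    [0, 0, 0],
    [0, 0, 0],
    [0, 0, 0],
    [0, 0, 0],
    [0, 0, 0],
    [0, 0, 0],
    [0, 0, 0],
    [0, 0, 0],
    [0, 0, 0]
  ],
  "hand": [0, 0, 0, 0, 0, 0, 0, 0, 0, 0]
}}

```text
time_s: 35.82
tcp_pos: [0.5553, 0.1093, 0.2055]
orientation: [0.132, 0.887, 0.367, 0.247]
contact_force: [-8.2, -0.1, 8.5]
gripper_width: 0.0375
finger_force: 90.1
```

{"name": "apply_moves", "arguments": {
  "turn": [
    [0, 0, -0.7],
    [0, 0, -0.7],
    [0, 0, -0.7],
    [0, 0, -0.7],
    [0, 0, -0.7],
    [0, 0, -0.7],
    [0, 0, -0.7],
    [0, 0, -0.7],
    [0, 0, -0.6],
    [0, 0, -0.3]
  ],
  "travel": [
    [0, 0, 0],
    [0, 0, 0],
    [0, 0, 0],
    [0, 0, 0],
    [0, 0, 0],
    [0, 0, 0],
    [0, 0, 0],
    [0, 0, 0],
    [0, 0, 0],
    [0, 0, 0]
  ],
  "hand": [0, 0, 0, 0, 0, 0, 0, 0, 0, 0]
}}

```text
time_s: 36.65
tcp_pos: [0.5557, 0.1095, 0.205]
orientation: [0.191, 0.763, 0.582, 0.205]
contact_force: [-3.0, -1.9, 5.4]
gripper_width: 0.0375
finger_force: 93.3
```

{"name": "apply_moves", "arguments": {
  "turn": [
    [0, 0, 0],
    [0, 0, 0],
    [0, 0, 0],
    [0, 0, 0],
    [0, 0, 0],
    [0, 0, 0],
    [0, 0, 0],
    [0, 0, 0],
    [0, 0, 0],
    [0, 0, 0]
  ],
  "travel": [
    [0, 0, 0],
    [0, 0, 0],
    [0, 0, 0],
    [0, 0, 0],
    [0, 0, 0],
    [0, 0, 0],
    [0, 0, 0],
    [0, 0, 0],
    [0, 0, 0],
    [0, 0, 0]
  ],
  "hand": [0, 0, 0, 0, 0, 0, 0, 0, 0, 0]
}}

```text
time_s: 37.48
tcp_pos: [0.5556, 0.1096, 0.205]
orientation: [0.191, 0.764, 0.582, 0.205]
contact_force: [-4.4, -3.2, 5.5]
gripper_width: 0.0371
finger_force: 93.4
```

```bash
python3 rd.py; python3 look.py pics/e.png
```

```text
t 37.48 phi 2.922 Mz [-0.08] mean F tool [-3.6  0.2 -6.8] o/u/l [96.7  1.3 -0.6] q456 [ 1.39 -0.25  1.18] ff 93.4
t 37.48 tcp [0.5556 0.1096 0.205 ] out/up/left mm [96.7  1.3 -0.6] relrot [-0.053 -0.059 -2.921] q [ 0.37  0.11 -0.9   1.39 -0.25  1.18] F o/u/l [ 7.  -0.3 -3.3] M [ 0.161 -1.446 -0.556] w 0.0371 ff 93.4
```

View pics/e.png

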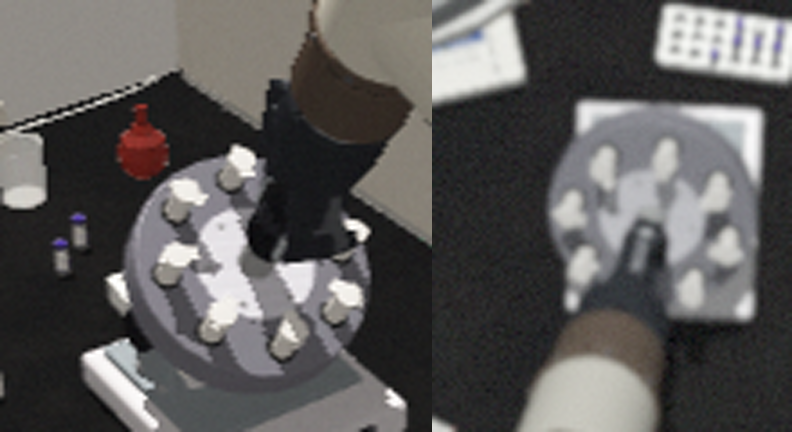

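```bash
python3 -c "
from station import robot
print(robot.job_done())"
```

```text
the job is handed in; nothing more can be done
None
```

I pressed the open cap shut, felt for the heavy side by turning the drum with the gripped knob, brought that side to the lowest point by my fit of the turning torque, and handed the job in with the drum at rest and the knob still gripped; the angle should be good to about 0.1 rad against the 0.39 rad allowed, but no verdict was returned.

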